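# Fetch the doming block from behind the tall things

## Robot

A 6-joint arm with a two-finger parallel gripper is mounted at the origin on the work surface. World frame = base frame: x ahead of the robot, y to its left, z up, the work surface at z = 0. Lengths are in m, angles in rad, forces in N, time in s.
With the tool pointing down it reaches from about 0.15 to 0.775 m from the base axis. Payload 6.1 kg.
Tool frame: the origin (TCP) lies at the very end of the fingers, on their centre line; the grasp point (between the pads) lies env.grasp_offset behind it (env.grasp_offset is the distance from the TCP to the grasp point, in m); z points along the fingers, y is the line along which they close (so a half turn about z gives the same grasp; the last joint's range is limited). The gripper opens to 85 mm and grips with 20 to 120 N. Pads are 22 mm wide; open, the fingers measure 114 mm over their backs; the gripper's body (76 mm by 85 mm) begins 54 mm behind the grasp point. The pads swing forward as they close: fully open they stand 13 mm farther back than shut.
Start: joints at [-1.212, 0.126, -0.04, 1.405, 0, 1.571], TCP at [0.184, -0.492, 0.231] pointing down, gripper open.
Joint ranges: [-2.72, 2.72], [-0.95, 1.95], [-1.27, 1.35], [-1.78, 2.02], [-1.46, 1.47], [-3.14, 3.14]. Speed limits (rad/s): [2.39, 2.39, 3.01, 3.14, 3.14, 3.14].

## Interface

Orientations are given as a unit quaternion [x, y, z, w].
In Python, from plant import env gives the robot as it stands.
- The arm moves only by the tool carry_out, never from a script. Its arguments are lists of equal length, an entry for each row: "linear": the shift along the tool's x, y, z in m, a list of three; "delta_rot": the turn, a rotation vector about the tool's x, y, z in rad, a list of three. A call has 1 to 8 rows; each row shifts and turns the commanded pose from where the row before left it, along the tool's axes as they then stand; what a row does not reach is not made up. A row lasts 1/12 s, in which the tool goes at most 41.7 mm and 7.16 degrees, less where a joint would pass 70% of its speed; a pose out of reach is approached as far as the arm can. A call with a gripper value outside its range is refused whole. "gripper" is the opening, from 0 (shut) to 1 (fully open), set as the call begins (left out, the last holds). The fingers move at their own pace and stop on an object; "newtons" is the grip in N (left out, the last holds). Time passes only in rows, so rows that do not move let the fingers close. It gives the time, the measured TCP pose, the force, the opening and the grip force at its end, in the units of the state.
- env.observe(): the state, without advancing time (a new reading comes with each control period).
- env.snapshot(name): name is "scene" or "top"; returns (picture, depth): 420x560x3 uint8, red, green, blue; 420x560 float32, m along the optical axis (not along the pixel's ray), 0 where there is no reading.
- env.camera_info(name): a dict with "vertical_fov" (degrees; the focal length in pixels is half the picture's height over the tangent of half this angle, whatever the lens; pixels are square), "cx", "cy" (the principal point, pixels), "camera_from_world" (4x4, takes a point from world to camera coordinates). Camera axes: x right, y down, z forward; pixel columns grow to the right and rows downward; lengths in m; the calibration is good to about 2 mm. A picture is of the moment at which its call begins. camera_info takes no time and is no camera call.
- env.hand_in(): hands the job in; it is judged then, once.
The state is a dict: "time_s": time; "joint_pos": joint angles; "joint_vel": joint speeds; "tau": joint torques, N m; "ee_pos": TCP position; "ee_rot": TCP orientation; "contact_force": force on the tool from outside, world axes, zero at the start; "wrist_torque": the same for the moment, N m; "opening": opening from 0.0 (shut) to 1.0 (fully open); "grasp_force": force on a finger pad.
Only numpy, scipy, OpenCV 4.12 (cv2) and the standard library are available. Lean on these libraries where they do the work, as an engineer would, in place of code of your own. Each camera call takes 0.05 s, during which the arm holds its last target. There are 200 camera calls.

## Task

The steel doming block is hemmed in on the tool stand by the jar, the amber bottle and the ring mandrel. Stand all three upright in the plywood side tray, leaving the block where it is until they are out of the way, then set the block, dishes up, on the middle of the round rubber pad, and only then put the three back on the stand, each on the very spot it came from. Set things down rather than drop them, tip nothing over, and leave the brass disc, the loose pliers and the hammer alone.

Things in the scene. Friction and masses are not known exactly. Their poses are not given: they have to be found in the camera images.
- jar: Origin at the centre of its underside, z up its axis; round, so its yaw means nothing. Closed glass jar, 85 mm high: body 48 mm in diameter up to 64 mm, then an aluminium screw cap 46 mm in diameter (grip it by the cap). Brass findings inside; about 0.16 kg. Starts on one of the three cork spots of the stand.
- bottle: Origin at the centre of its underside, z up its axis; round, so its yaw means nothing. Amber glass bottle, 102 mm high: body 38 mm in diameter up to 66 mm, shoulder to 76 mm, then a black cap 25 mm in diameter up to 102 mm (grip it by the cap). About 0.12 kg. Starts on one of the three cork spots.
- mandrel: Origin at the centre of its underside, z up its axis; round, so its yaw means nothing. Stepped steel ring mandrel standing on a round foot, 116 mm high: foot 46 mm in diameter and 12 mm high, then round steps of 25 mm diameter (up to 40 mm), 20 mm (up to 66 mm) and 16 mm (from 66 mm to the top; grip it there). About 0.25 kg. Starts on one of the three cork spots.
- doming_block: Steel doming block, 40 x 40 mm and 36 mm high, with four round dishes in its top and one in each side; about 0.42 kg. Origin at the centre of its underside, z up, x and y square to its sides. Starts on the stand behind the three tall things.
- stand: Fixed wooden tool stand: board 210 mm (x) by 230 mm (y), 12 mm thick (things stand on it at z = 12), rim 8 mm high on all edges but the near one. Origin at the centre of its underside, x away from the robot. Cork spots (54 mm) at about (-46, 0), (-8, 56), (-8, -56) mm carry the tall things in any order; the block is near (12, 0), the brass disc near (72, 72), a fixed steel stake at (76, -78).
- tray: Fixed plywood side tray, empty at the start: open box 230 mm (x) by 120 mm (y), 20 mm high, walls 6 mm, floor about 6 mm thick. Origin at the centre of its underside, z up. Three tall things stand in a row along its x, 70 mm apart. To the left or right of the stand.
- pad: Fixed round black rubber bench pad, 90 mm in diameter (96 mm at its foot), flat top 16 mm above the bench. Origin at the centre of its underside, z up. On the other side of the stand from the tray.
- brass_disc: Loose brass disc, 42 mm in diameter, 16 mm thick, lying at the far left of the stand. Origin at the centre of its underside. Not to be disturbed.
- pliers: Loose pliers with yellow handles, about 145 mm long, lying flat beyond the stand. Origin under the rivet, x towards the jaws. Not to be disturbed.
- hammer: Loose hammer, 220 mm long, lying flat beyond the stand, handle towards its -x. Not to be disturbed.

How it is judged:
On the way, in this order (a step that is already met when the one before it is completed fails the run):
1. the jar, bottle and mandrel all stand released in the side tray, the doming block still in its place (within 20 mm) (x of jar in the frame of tray between -0.105 and 0.105 m and y of jar in the frame of tray between -0.05 and 0.05 m and z of jar in the frame of tray between -0.005 and 0.014 m and linear speed of each of jar, bottle, mandrel below 0.03 m/s and angle between each of jar, bottle, mandrel's own z axis and vertical below 0.12 rad and contact force between the fingers and jar below 0.1 N and x of bottle in the frame of tray between -0.105 and 0.105 m and y of bottle in the frame of tray between -0.05 and 0.05 m and z of bottle in the frame of tray between -0.005 and 0.014 m and contact force between the fingers and bottle below 0.1 N and x of mandrel in the frame of tray between -0.105 and 0.105 m and y of mandrel in the frame of tray between -0.05 and 0.05 m and z of mandrel in the frame of tray between -0.005 and 0.014 m and contact force between the fingers and mandrel below 0.1 N and distance of doming_block from where it was at the start of the episode below 0.02 m), for 0.2 s.
2. the doming block sits on the middle of the pad (within 15 mm), released, while the three still stand in the tray (horizontal distance between doming_block and pad below 0.015 m and z of doming_block in the frame of pad between 0.01 and 0.022 m and linear speed of each of doming_block, jar, bottle, mandrel below 0.03 m/s and angle between each of doming_block, jar, bottle, mandrel's own z axis and vertical below 0.12 rad and contact force between the fingers and doming_block below 0.1 N and x of jar in the frame of tray between -0.105 and 0.105 m and y of jar in the frame of tray between -0.05 and 0.05 m and z of jar in the frame of tray between -0.005 and 0.014 m and contact force between the fingers and jar below 0.1 N and x of bottle in the frame of tray between -0.105 and 0.105 m and y of bottle in the frame of tray between -0.05 and 0.05 m and z of bottle in the frame of tray between -0.005 and 0.014 m and contact force between the fingers and bottle below 0.1 N and x of mandrel in the frame of tray between -0.105 and 0.105 m and y of mandrel in the frame of tray between -0.05 and 0.05 m and z of mandrel in the frame of tray between -0.005 and 0.014 m and contact force between the fingers and mandrel below 0.1 N), for 0.2 s.
At the end, for the whole second after the job is handed in: The doming block stands dishes up on the pad, its centre within 15 mm of the pad's; jar, bottle and mandrel stand upright on the stand, each within 15 mm of where it stood at the start; all at rest, and the brass disc, pliers and hammer within 25 mm of where they lay (horizontal distance between doming_block and pad below 0.015 m and z of doming_block in the frame of pad between 0.01 and 0.022 m and linear speed of each of doming_block, jar, bottle, mandrel below 0.03 m/s and angle between each of doming_block, jar, bottle, mandrel's own z axis and vertical below 0.12 rad and distance of each of jar, bottle, mandrel from where it was at the start of the episode below 0.015 m and distance of each of brass_disc, pliers, hammer from where it was at the start of the episode below 0.025 m); the robot touches nothing.
It fails at once if the jar, bottle, mandrel or doming block is tipped over (angle between any of jar, bottle, mandrel, doming_block's own z axis and vertical above 0.7 rad).
It fails at once if the jar, bottle, mandrel or doming block is dropped (falls freely more than about 25 mm) ((linear speed of jar above 0.7 m/s and contact force between the fingers and jar below 0.1 N) or (linear speed of bottle above 0.7 m/s and contact force between the fingers and bottle below 0.1 N) or (linear speed of mandrel above 0.7 m/s and contact force between the fingers and mandrel below 0.1 N) or (linear speed of doming_block above 0.7 m/s and contact force between the fingers and doming_block below 0.1 N)).
It fails at once if the brass disc, loose pliers or hammer is pushed more than 25 mm from its place (distance of any of brass_disc, pliers, hammer from where it was at the start of the episode above 0.025 m).
It also fails if it takes over 144 s, if anything falls off the work surface, if the arm or the gripper's body presses on something with over 40 N, if the wrist force passes 120 N, or if a joint passes its speed limit or range.

## Working session

There is one attempt and no reset: what is moved stays moved. The work goes in short steps, Python scripts to look and compute and a tool call to move; the robot and the scene stay as the last step left them, time stands still between calls to the robot, and variables do not carry over. Pictures are saved under pics/ and viewed, at most 14 in all, crops included, and the job is handed in when it is done.

Besides the shell and the picture viewer there is one more tool, called after "Call:" as name(argument=value, ...) on one line, values as JSON. carry_out: Moves the arm, as the interface text tells. Its arguments: {"type":"object","properties":{"linear":{"type":"array"},"delta_rot":{"type":"array"},"gripper":{"type":"number"},"newtons":{"type":"number"}},"required":["linear","delta_rot"]}

```bash
ls; mkdir -p pics; cat > h.py <<'E'
import numpy as np, cv2
from plant import env
from scipy.spatial.transform import Rotation as R
def snap(n,f):
    p,d=env.snapshot(n); cv2.imwrite(f'pics/{f}.png',p[:,:,::-1]); np.save(f'pics/{f}.npy',d); return p,d
def K(n):
    c=env.camera_info(n); f=210/np.tan(np.radians(c['vertical_fov'])/2); return f,c['cx'],c['cy'],np.linalg.inv(np.array(c['camera_from_world']))
def world(n,d):
    f,cx,cy,T=K(n); v,u=np.mgrid[:d.shape[0],:d.shape[1]]
    P=np.stack([(u-cx)/f*d,(v-cy)/f*d,d,np.ones_like(d)],-1)
    return (P@T.T)[...,:3]
def ray(n,u,v,z):
    f,cx,cy,T=K(n); o=T[:3,3]; r=T[:3,:3]@np.array([(u-cx)/f,(v-cy)/f,1]); return o+r*(z-o[2])/r[2]
E
python3 - <<'E'
from h import *
for n in('scene','top'):
    p,d=snap(n,n+'0'); print(n,env.camera_info(n))
s=env.observe(); print(s, env.grasp_offset)
E
```

```text
pics
scene {'vertical_fov': 52.505990907869915, 'cx': 280.27066265878943, 'cy': 208.69612485682245, 'camera_from_world': array([[ 0.31181886,  0.95009109,  0.00979426, -0.20416188],
       [ 0.82787777, -0.26662132, -0.49348908, -0.49927545],
       [-0.46624822,  0.16198765, -0.86969684,  1.30909694],
       [ 0.        ,  0.        ,  0.        ,  1.        ]])}
top {'vertical_fov': 49.872865015709536, 'cx': 281.0110218927704, 'cy': 203.605383357685, 'camera_from_world': array([[-0.02743978, -0.99959411, -0.00765993,  0.02443187],
       [-0.98913265,  0.02825826, -0.1442847 ,  0.61092982],
       [ 0.1444426 ,  0.00361755, -0.98950657,  0.88565713],
       [ 0.        ,  0.        ,  0.        ,  1.        ]])}
{'time_s': 0.1, 'joint_pos': array([-1.21200981e+00,  1.26351845e-01, -4.04747960e-02,  1.40540581e+00,
        2.58078974e-05,  1.57080099e+00]), 'joint_vel': array([ 0.00091663, -0.00074103,  0.00233857, -0.00084502,  0.00013271,
       -0.00014431]), 'tau': array([ 7.24532802e-04, -4.36909139e+01,  3.53601480e+01,  1.37346171e-02,
        9.23757455e-06, -1.03454687e-05]), 'ee_pos': array([ 0.18423022, -0.49123518,  0.23060422]), 'ee_rot': array([ 9.83952300e-01,  1.78430253e-01, -1.15430267e-04, -7.08839802e-04]), 'contact_force': array([-0.26395567,  0.51709333,  0.10794731]), 'wrist_torque': array([0.01384359, 0.05381762, 0.01886114]), 'grasp_force': 0.0, 'opening': 1.004617144333895} 0.0187
```

View pics/top0.png

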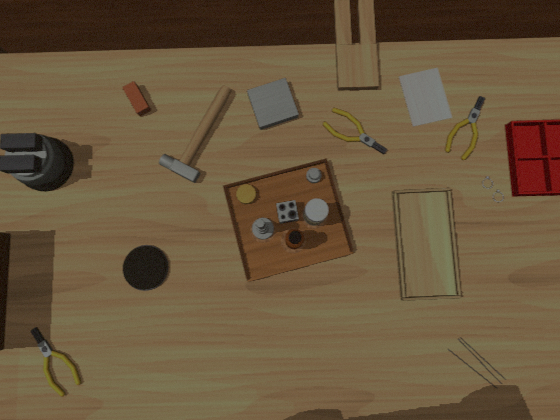

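View pics/scene0.png

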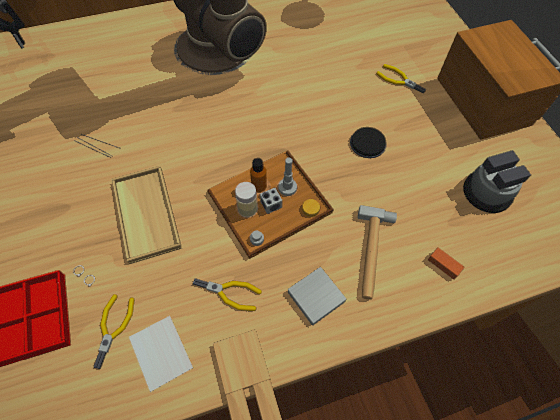

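The top picture shows the mandrel (262,228), bottle (295,238), jar (316,211), block (287,211), tray (428,244) and pad (146,268). The scene view shows the same layout, with the jar at (246,198), bottle (258,172) and mandrel (288,170). Next I measure these in both views from depth.

```bash
cat > m.py <<'E'
from h import *
W={n:world(n,np.load(f'pics/{n}0.npy')) for n in('top','scene')}
def box(n,u0,u1,v0,v1): return W[n][v0:v1,u0:u1].reshape(-1,3)
def rep(name,n,b,z0,z1):
    P=box(n,*b); P=P[(P[:,2]>z0)&(P[:,2]<z1)]
    if len(P)<4: print(name,n,'few',len(P)); return
    (c,r)=cv2.minEnclosingCircle((P[:,:2]*1000).astype(np.float32))
    q=cv2.minAreaRect((P[:,:2]*1000).astype(np.float32))
    print(name,n,len(P),'mean',P.mean(0).round(4),'zmed',np.median(P[:,2]).round(4),'circ',np.round(c,1),round(r,1),'rect',np.round(q[0],1),np.round(q[1],1),round(q[2],1))
T={'jar':((300,332,195,226),(228,262,178,220),.09,.105),'bottle':((280,310,222,252),(246,270,154,194),.105,.12),
'mandrel':((250,275,212,240),(276,300,150,196),.118,.135),'block':((274,300,198,224),(256,286,184,214),.04,.055),
'pad':((120,172,240,295),(345,390,122,162),.010,.022),'stand':((215,360,150,290),(200,340,145,262),.006,.03),'tray':((385,470,180,308),(100,190,160,270),.012,.03),
'trayfloor':((385,470,180,308),(100,190,160,270),.003,.010)}
for k,(a,b,z0,z1) in T.items(): rep(k,'top',a,z0,z1); rep(k,'scene',b,z0,z1)
for n,b in(('top',(340,390,300,340)),('scene',(200,300,100,140))): print('bench',np.median(box(n,*b)[:,2]))
for n,b in(('top',(410,445,210,280)),('scene',(130,165,190,240))): print('floor',np.median(box(n,*b)[:,2]))
for n,k in (('top','bottle'),('top','mandrel'),('scene','mandrel'),('top','jar'),('scene','jar'),('scene','bottle')):
    P=box(n,*T[k][n=='scene']); print(k,n,'zmax',np.sort(P[:,2])[::-1][:12].round(4))
E
python3 m.py
python3 - <<'E'
import cv2
a=cv2.imread('pics/top0.png')[150:290,215:355]; b=cv2.imread('pics/scene0.png')[145:260,200:335]
cv2.imwrite('pics/topc.png',cv2.convertScaleAbs(cv2.resize(a,None,fx=4,fy=4,interpolation=2),alpha=1.5))
cv2.imwrite('pics/scenec.png',cv2.resize(b,None,fx=5,fy=5,interpolation=2))
E
```

```text
jar top 434 mean [ 0.5905 -0.0619  0.0967] zmed 0.0968 circ [590.7 -62.2] 22.9 rect [590.6 -62.4] [42.9 44.7] 87.8
jar scene 309 mean [ 0.5929 -0.0615  0.0969] zmed 0.0971 circ [590.9 -61.4] 23.3 rect [591.7 -61.4] [44.1 44.5] 65.0
bottle top 133 mean [ 0.5376 -0.0178  0.1139] zmed 0.1138 circ [537.8 -18. ] 12.2 rect [537.  -17.5] [22.6 22.7] 88.1
bottle scene 92 mean [ 0.5397 -0.0176  0.113 ] zmed 0.1136 circ [538.  -17.3] 12.6 rect [538.1 -17.9] [22.7 23.3] 71.7
mandrel top 59 mean [0.5641 0.0464 0.127 ] zmed 0.1276 circ [564.5  46.8] 7.8 rect [564.3  46.2] [13.1 15. ] 89.3
mandrel scene 49 mean [0.566  0.0468 0.1263] zmed 0.1274 circ [564.2  48.8] 9.4 rect [564.8  47.5] [15.5 14.9] 17.3
block top 390 mean [ 0.5957 -0.0053  0.048 ] zmed 0.0482 circ [596.3  -5.6] 26.5 rect [596.2  -5.3] [41.  40.5] 8.8
block scene 313 mean [ 0.5952 -0.0061  0.0477] zmed 0.048 circ [589.1  -3.3] 44.5 rect [591.   -3.5] [68.8 63.7] 72.6
pad top 1470 mean [0.4899 0.2961 0.0157] zmed 0.0157 circ [490.5 296.7] 45.2 rect [490.4 296.9] [89.7 87. ] 89.1
pad scene 756 mean [0.4919 0.2964 0.016 ] zmed 0.016 c
[... 838 characters left out ...]
bench 0.0003478929937220099
floor 0.005919271428979633
floor 0.006396232998406748
bottle top zmax [0.9647 0.9647 0.9647 0.1176 0.1172 0.1171 0.1169 0.1166 0.1162 0.1161
 0.1159 0.1158]
mandrel top zmax [0.9647 0.9647 0.9647 0.9647 0.1317 0.1302 0.13   0.1296 0.1296 0.1293
 0.1291 0.1291]
mandrel scene zmax [0.8941 0.8941 0.8941 0.1317 0.1311 0.1303 0.1303 0.1299 0.1295 0.1293
 0.1292 0.1291]
jar top zmax [0.1019 0.1016 0.1002 0.1002 0.1001 0.1001 0.1001 0.1    0.1    0.0999
 0.0999 0.0999]
jar scene zmax [0.1009 0.1008 0.1007 0.1004 0.1004 0.1003 0.1003 0.1002 0.1001 0.1001
 0.1001 0.0998]
bottle scene zmax [0.8941 0.8941 0.8941 0.8941 0.8941 0.1164 0.1164 0.1161 0.116  0.116
 0.1158 0.1155]
```

View pics/topc.png

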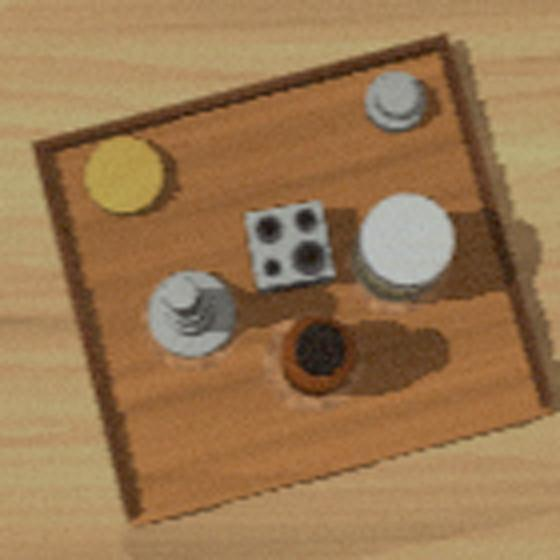

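View pics/scenec.png

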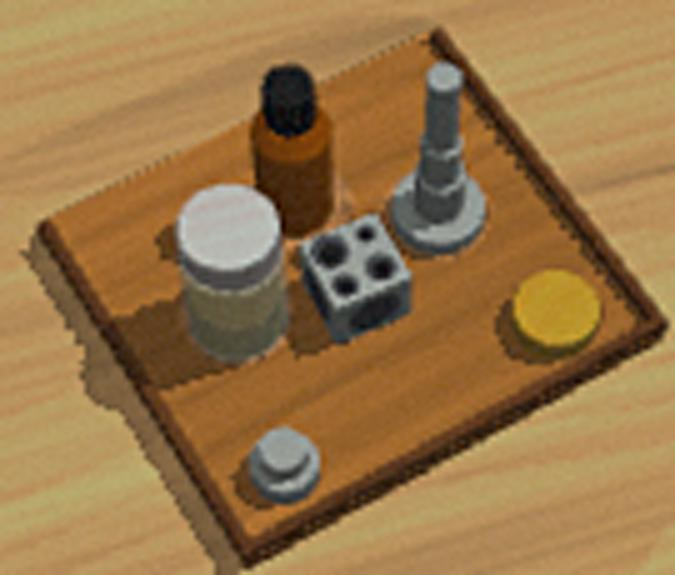

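Both views agree to about 2 mm, and the heights match the text: jar top 97, bottle 114, mandrel 128, block 48, pad 16 and tray floor 6 mm.

- Jar: (0.591, -0.062)
- Bottle: (0.538, -0.018)
- Mandrel: (0.5645, 0.047)
- Block: (0.596, -0.0055), yaw about 9°
- Pad: (0.490, 0.297)
- Tray: (0.524, -0.295)

Starting with the mandrel.

Call:
carry_out(linear=[[0, 0, 0], [0, 0, 0], [0, 0, 0], [0.019, -0.027, 0], [0.019, -0.027, 0], [0.019, -0.027, 0], [0.019, -0.027, 0], [0.019, -0.027, 0]], delta_rot=[[0, 0, 0.12], [0, 0, 0.12], [0, 0, 0.119], [0, 0, 0], [0, 0, 0], [0, 0, 0], [0, 0, 0], [0, 0, 0]], gripper=0.5, newtons=50)

```text
time_s: 0.77
ee_pos: [0.2797, -0.3551, 0.2309]
ee_rot: [1.0, -0.0, -0.0, -0.0]
contact_force: [0.5, -0.3, -1.0]
opening: 0.501
grasp_force: 0.0
```

Call:
carry_out(linear=[[0.019, -0.027, 0], [0.019, -0.027, 0], [0.019, -0.027, 0], [0.019, -0.027, 0], [0.019, -0.027, 0], [0.019, -0.027, 0], [0.019, -0.027, 0], [0.019, -0.027, 0]], delta_rot=[[0, 0, 0], [0, 0, 0], [0, 0, 0], [0, 0, 0], [0, 0, 0], [0, 0, 0], [0, 0, 0], [0, 0, 0]])

```text
time_s: 1.43
ee_pos: [0.4318, -0.139, 0.231]
ee_rot: [1.0, -0.0, -0.0, -0.0]
contact_force: [0.2, -0.7, -0.2]
opening: 0.498
grasp_force: 0.0
```

Call:
carry_out(linear=[[0.019, -0.027, 0], [0.019, -0.027, 0], [0.019, -0.027, 0], [0.019, -0.027, 0], [0.019, -0.027, 0], [0.019, -0.027, 0], [0, 0, 0], [0, 0, 0]], delta_rot=[[0, 0, 0], [0, 0, 0], [0, 0, 0], [0, 0, 0], [0, 0, 0], [0, 0, 0], [0, 0, 0], [0, 0, 0]])

```text
time_s: 2.1
ee_pos: [0.5458, 0.0115, 0.2302]
ee_rot: [1.0, 0.009, -0.001, -0.004]
contact_force: [-0.5, -0.6, 0.5]
opening: 0.499
grasp_force: 0.0
```

```bash
python3 - <<'E'
from h import *
s=env.observe(); print(s['ee_pos'],s['ee_rot'],s['joint_pos'],s['joint_vel'],s['contact_force'])
p,d=snap('scene','s1'); s=env.observe(); print(s['ee_pos'],s['ee_rot'])
cv2.imwrite('pics/s1c.png',cv2.resize(p[60:280,160:380,::-1],None,fx=2.5,fy=2.5))
E
```

```text
[0.54580471 0.01153463 0.23023897] [ 0.9999517   0.00890827 -0.0010643  -0.00401426] [0.01677552 0.16744894 0.00677194 1.41218475 0.00804503 3.14054293] [-0.03054698 -0.03075264 -0.0218108   0.00812035 -0.00376023 -0.00119556] [-0.46139179 -0.63727865  0.47262973]
[0.54523099 0.01080403 0.23057388] [ 9.99957529e-01  8.26692797e-03 -9.52426260e-04 -3.96116335e-03]
```

View pics/s1c.png

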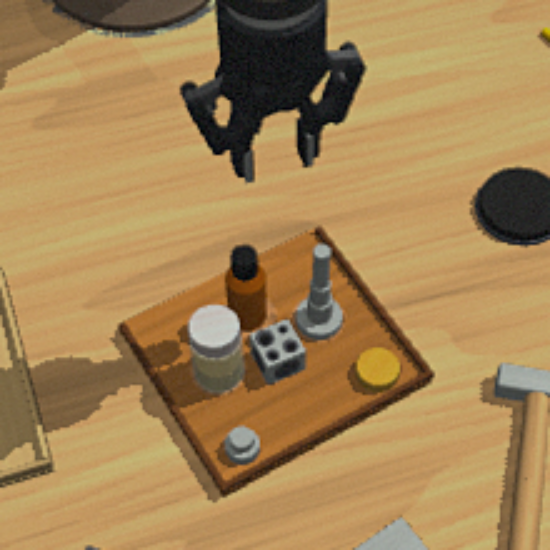

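Joint 6 reached its limit at this tool yaw, so that yaw won't work. I'll do a half turn about the tool z, which gives the same grasp.

Call:
carry_out(linear=[[0, 0, 0], [0, 0, 0], [0, 0, 0], [0, 0, 0], [0, 0, 0], [0, 0, 0], [0, 0, 0], [0, 0, 0]], delta_rot=[[0, 0, -0.12], [0, 0, -0.12], [0, 0, -0.12], [0, 0, -0.12], [0, 0, -0.12], [0, 0, -0.12], [0, 0, -0.12], [0, 0, -0.12]])

```text
time_s: 2.82
ee_pos: [0.5446, 0.0094, 0.2316]
ee_rot: [0.882, 0.471, 0.002, -0.004]
contact_force: [0.5, 0.9, 0.5]
opening: 0.501
grasp_force: 0.0
```

Call:
carry_out(linear=[[0, 0, 0], [0, 0, 0], [0, 0, 0], [0, 0, 0], [0, 0, 0], [0, 0, 0], [0, 0, 0], [0, 0, 0]], delta_rot=[[0, 0, -0.12], [0, 0, -0.12], [0, 0, -0.12], [0, 0, -0.12], [0, 0, -0.12], [0, 0, -0.12], [0, 0, -0.12], [0, 0, -0.12]])

```text
time_s: 3.48
ee_pos: [0.5446, 0.0094, 0.2316]
ee_rot: [0.565, 0.825, 0.003, -0.002]
contact_force: [-0.2, -0.4, 0.1]
opening: 0.501
grasp_force: 0.0
```

Call:
carry_out(linear=[[0, 0, 0], [0, 0, 0], [0, 0, 0], [0, 0, 0], [0, 0, 0], [0, 0, 0], [0, 0, 0], [0, 0, 0]], delta_rot=[[0, 0, -0.12], [0, 0, -0.12], [0, 0, -0.12], [0, 0, -0.12], [0, 0, -0.12], [0, 0, -0.12], [0, 0, -0.12], [0, 0, 0]])

```text
time_s: 4.15
ee_pos: [0.5447, 0.0095, 0.2316]
ee_rot: [0.181, 0.983, 0.004, -0.001]
contact_force: [-0.4, 0.1, -0.2]
opening: 0.498
grasp_force: 0.0
```

```bash
cat > s.py <<'E'
from h import *
s=env.observe(); m=R.from_quat(s['ee_rot']); A=m.as_matrix()
psi=np.arctan2(A[1,0],A[0,0])
# correction rotvec (tool axes) to straight-down with psi target pi
import sys
t=float(sys.argv[1]) if len(sys.argv)>1 else np.pi
G=R.from_matrix(np.array([[np.cos(t),np.sin(t),0],[np.sin(t),-np.cos(t),0],[0,0,-1]]))
print(s['time_s'],s['ee_pos'].round(4),'psi',psi.round(4),'corr',(m.inv()*G).as_rotvec().round(4),'q',s['joint_pos'].round(3),s['opening'],s['grasp_force'],s['contact_force'].round(2))
E
python3 s.py
```

```text
4.15 [0.5447 0.0095 0.2316] psi 2.7771 corr [ 0.0079 -0.0016 -0.3645] q [0.013 0.164 0.005 1.412 0.008 0.378] 0.4979342422144939 0.0 [-0.44  0.11 -0.22]
```

Call:
carry_out(linear=[[0, 0, 0], [0, 0, 0], [0, 0, 0], [-0.0066, 0.0125, 0], [-0.0066, 0.0125, 0], [-0.0066, 0.0125, 0], [0, 0, 0], [0, 0, 0]], delta_rot=[[0.0026, -0.0005, -0.1215], [0.0026, -0.0005, -0.1215], [0.0026, -0.0005, -0.1215], [0, 0, 0], [0, 0, 0], [0, 0, 0], [0, 0, 0], [0, 0, 0]])

```text
time_s: 4.82
ee_pos: [0.5658, 0.0493, 0.2309]
ee_rot: [0.001, 1.0, 0.0, -0.0]
contact_force: [-0.7, -0.3, -1.2]
opening: 0.503
grasp_force: 0.0
```

```bash
python3 s.py
```

```text
4.8167 [0.5658 0.0493 0.2309] psi 3.1406 corr [ 0.0002 -0.0007 -0.001 ] q [0.087 0.209 0.059 1.421 0.    0.088] 0.5034142638890314 0.0 [-0.67 -0.26 -1.15]
```

Call:
carry_out(linear=[[0.0013, -0.0023, 0], [0, 0, 0.03], [0, 0, 0.03], [0, 0, 0.03], [0, 0, 0.027], [0, 0, 0.02], [0, 0, 0], [0, 0, 0]], delta_rot=[[0, 0, 0], [0, 0, 0], [0, 0, 0], [0, 0, 0], [0, 0, 0], [0, 0, 0], [0, 0, 0], [0, 0, 0]])

```text
time_s: 5.48
ee_pos: [0.5632, 0.0455, 0.0938]
ee_rot: [0.001, 1.0, 0.0, -0.001]
contact_force: [0.4, 0.1, 0.5]
opening: 0.5
grasp_force: 0.0
```

Call:
carry_out(linear=[[0, 0, 0], [0, 0, 0], [0, 0, 0], [0, 0, 0], [0, 0, 0], [0, 0, 0], [0, 0, 0], [0, 0, 0]], delta_rot=[[0, 0, 0], [0, 0, 0], [0, 0, 0], [0, 0, 0], [0, 0, 0], [0, 0, 0], [0, 0, 0], [0, 0, 0]], gripper=0, newtons=50)

```text
time_s: 6.15
ee_pos: [0.5654, 0.0464, 0.0964]
ee_rot: [0.0, 1.0, 0.001, 0.002]
contact_force: [-0.3, 1.7, 5.6]
opening: 0.172
grasp_force: 49.1
```

```bash
python3 s.py
```

```text
6.15 [0.5654 0.0464 0.0964] psi 3.1409 corr [ 0.0014  0.0035 -0.0007] q [ 8.100e-02  2.340e-01 -2.060e-01  1.127e+00  1.000e-03  8.200e-02] 0.17179402096774357 49.09352481365204 [-0.27  1.69  5.59]
```

Call:
carry_out(linear=[[0, 0, -0.01], [0, 0, -0.025], [0, 0, -0.03], [0, 0, -0.03], [0, 0, -0.03], [0, 0, 0], [0, 0, 0]], delta_rot=[[0, 0, 0], [0, 0, 0], [0, 0, 0], [0, 0, 0], [0, 0, 0], [0, 0, 0], [0, 0, 0]])

```text
time_s: 6.73
ee_pos: [0.5651, 0.0458, 0.2217]
ee_rot: [0.001, 1.0, 0.0, 0.002]
contact_force: [0.1, 0.8, -2.4]
opening: 0.172
grasp_force: 49.0
```

```bash
python3 s.py; python3 - <<'E'
from h import *
p,d=snap('scene','s2'); cv2.imwrite('pics/s2c.png',cv2.resize(p[80:270,180:370,::-1],None,fx=2.5,fy=2.5))
E
```

```text
6.7333 [0.5651 0.0458 0.2217] psi 3.1406 corr [ 0.0004  0.0038 -0.001 ] q [0.081 0.203 0.031 1.395 0.    0.082] 0.17173837651961144 48.98118495941162 [ 0.1   0.82 -2.36]
```

View pics/s2c.png

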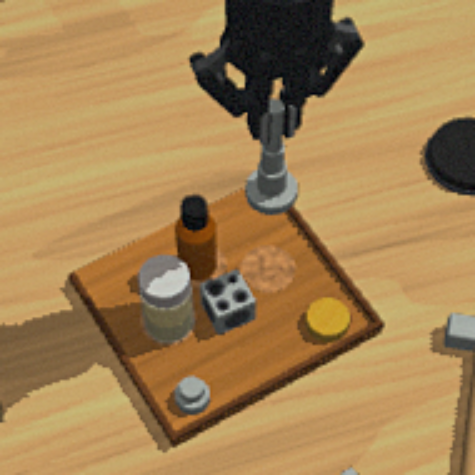

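The mandrel hangs upright in the fingers, and its bare cork spot shows at (268,268) in the crop. Carrying it to the tray.

Call:
carry_out(linear=[[-0.0029, -0.0341, 0], [-0.0029, -0.0341, 0], [-0.0029, -0.0341, 0], [-0.0029, -0.0341, 0], [-0.0029, -0.0341, 0], [-0.0029, -0.0341, 0], [-0.0029, -0.0341, 0], [-0.0029, -0.0341, 0]], delta_rot=[[0, 0, 0], [0, 0, 0], [0, 0, 0], [0, 0, 0], [0, 0, 0], [0, 0, 0], [0, 0, 0], [0, 0, 0]])

```text
time_s: 7.45
ee_pos: [0.586, -0.2283, 0.217]
ee_rot: [0.001, 1.0, 0.001, -0.002]
contact_force: [-0.1, -0.1, -1.6]
opening: 0.168
grasp_force: 49.1
```

Call:
carry_out(linear=[[-0.0029, -0.0341, 0], [-0.0029, -0.0341, 0], [0, 0, 0.03], [0, 0, 0.03], [0, 0, 0.03], [0, 0, 0.02], [0, 0, 0], [0, 0, 0]], delta_rot=[[0, 0, 0], [0, 0, 0], [0, 0, 0], [0, 0, 0], [0, 0, 0], [0, 0, 0], [0, 0, 0], [0, 0, 0]])

```text
time_s: 8.12
ee_pos: [0.5911, -0.2943, 0.1066]
ee_rot: [0.001, 1.0, 0.001, -0.003]
contact_force: [0.4, 0.5, -0.9]
opening: 0.171
grasp_force: 49.1
```

```bash
python3 s.py
```

```text
8.1167 [ 0.5911 -0.2943  0.1066] psi 3.1405 corr [ 0.0028 -0.0053 -0.0011] q [-0.462  0.41   0.059  1.225  0.    -0.461] 0.17120357258718988 49.10662293434143 [ 0.39  0.47 -0.88]
```

Call:
carry_out(linear=[[0, 0, 0.006], [0, 0, 0.005], [0, 0, 0.003], [0, 0, 0.002], [0, 0, 0], [0, 0, 0], [0, 0, 0]], delta_rot=[[0, 0, 0], [0, 0, 0], [0, 0, 0], [0, 0, 0], [0, 0, 0], [0, 0, 0], [0, 0, 0]])

```text
time_s: 8.7
ee_pos: [0.593, -0.2951, 0.0936]
ee_rot: [0.0, 1.0, 0.0, 0.0]
contact_force: [0.1, -0.7, -1.9]
opening: 0.173
grasp_force: 49.2
```

```bash
python3 s.py
```

```text
8.7 [ 0.593  -0.2951  0.0936] psi 3.1407 corr [ 0.0001  0.0004 -0.0009] q [-0.462  0.413  0.035  1.192  0.    -0.461] 0.17344125750094305 49.205507040023804 [ 0.09 -0.73 -1.86]
```

Call:
carry_out(linear=[[0, 0, 0.0015], [0, 0, 0.0015], [0, 0, 0.001], [0, 0, 0], [0, 0, 0]], delta_rot=[[0, 0, 0], [0, 0, 0], [0, 0, 0], [0, 0, 0], [0, 0, 0]])

```text
time_s: 9.12
ee_pos: [0.5932, -0.2952, 0.0904]
ee_rot: [0.0, 1.0, -0.0, 0.001]
contact_force: [-1.1, 1.6, 4.9]
opening: 0.168
grasp_force: 49.9
```

Call:
carry_out(linear=[[0, 0, 0], [0, 0, 0], [0, 0, 0], [0, 0, 0], [0, 0, 0]], delta_rot=[[0, 0, 0], [0, 0, 0], [0, 0, 0], [0, 0, 0], [0, 0, 0]], gripper=0.55)

```text
time_s: 9.53
ee_pos: [0.5928, -0.2951, 0.0889]
ee_rot: [0.0, 1.0, 0.0, -0.0]
contact_force: [-0.4, -0.1, -0.0]
opening: 0.546
grasp_force: 0.0
```

Call:
carry_out(linear=[[0, 0, -0.015], [0, 0, -0.025], [0, 0, -0.03], [0, 0, -0.03], [0, 0, -0.02], [0, 0, 0]], delta_rot=[[0, 0, 0], [0, 0, 0], [0, 0, 0], [0, 0, 0], [0, 0, 0], [0, 0, 0]])

```text
time_s: 10.03
ee_pos: [0.5945, -0.2959, 0.2147]
ee_rot: [0.0, 1.0, -0.002, 0.003]
contact_force: [0.2, -0.2, -0.0]
opening: 0.553
grasp_force: 0.0
```

Call:
carry_out(linear=[[0.0061, 0.0308, 0], [0.0061, 0.0308, 0], [0.0061, 0.0308, 0], [0.0061, 0.0308, 0], [0.0061, 0.0308, 0], [0.0061, 0.0308, 0], [0.0061, 0.0308, 0], [0.0061, 0.0308, 0]], delta_rot=[[0, 0, 0], [0, 0, 0], [0, 0, 0], [0, 0, 0], [0, 0, 0], [0, 0, 0], [0, 0, 0], [0, 0, 0]])

```text
time_s: 10.7
ee_pos: [0.5435, -0.0473, 0.2085]
ee_rot: [0.001, 1.0, 0.0, -0.0]
contact_force: [0.0, 0.2, -0.3]
opening: 0.554
grasp_force: 0.0
```

Call:
carry_out(linear=[[0.0061, 0.0308, 0], [0, 0, 0], [0, 0, 0], [0, 0, 0]], delta_rot=[[0, 0, 0], [0, 0, 0], [0, 0, 0], [0, 0, 0]])

```text
time_s: 11.03
ee_pos: [0.5381, -0.0179, 0.2088]
ee_rot: [0.0, 1.0, 0.0, -0.0]
contact_force: [0.4, 0.3, -0.4]
opening: 0.55
grasp_force: 0.0
```

```bash
python3 s.py; python3 - <<'E'
from h import *
p,d=snap('top','t2'); W=world('top',d)
P=W[190:305,390:465].reshape(-1,3); P=P[(P[:,2]>.112)&(P[:,2]<.13)]; print('mandrel top',P.mean(0).round(4),len(P))
cv2.imwrite('pics/t2c.png',cv2.resize(p[140:320,210:480,::-1],None,fx=2.5,fy=2.5))
E
```

```text
11.0333 [ 0.5381 -0.0179  0.2088] psi 3.1412 corr [ 0.     -0.0006 -0.0004] q [-0.033  0.152 -0.058  1.361  0.    -0.033] 0.5503714013830083 0.0 [ 0.38  0.27 -0.41]
mandrel top [ 0.5916 -0.2935  0.121 ] 65
```

View pics/t2c.png

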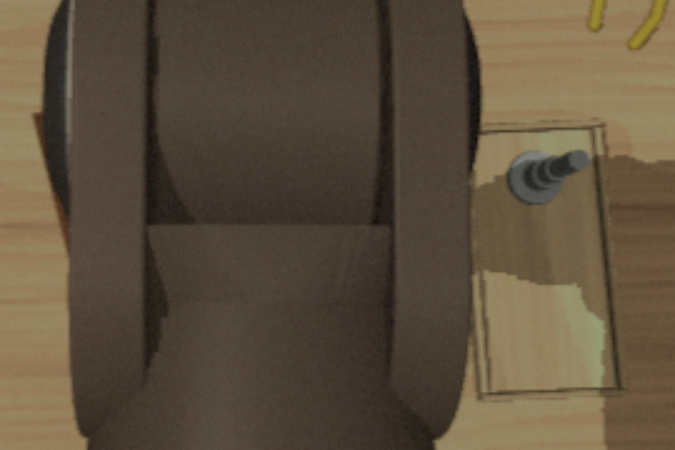

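The mandrel stands upright near the far end of the tray; its foot is at (533,178) in the crop. Now the bottle.

Call:
carry_out(linear=[[0, 0, 0.03], [0, 0, 0.03], [0, 0, 0.03], [0, 0, 0.019], [0, 0, 0.009], [0, 0, 0], [0, 0, 0]], delta_rot=[[0, 0, 0], [0, 0, 0], [0, 0, 0], [0, 0, 0], [0, 0, 0], [0, 0, 0], [0, 0, 0]])

```text
time_s: 11.67
ee_pos: [0.5384, -0.0186, 0.0916]
ee_rot: [0.001, 1.0, 0.0, -0.0]
contact_force: [0.1, -0.1, -0.3]
opening: 0.552
grasp_force: 0.0
```

Call:
carry_out(linear=[[0, 0, 0], [0, 0, 0], [0, 0, 0], [0, 0, 0], [0, 0, 0], [0, 0, 0], [0, 0, 0], [0, 0, 0]], delta_rot=[[0, 0, 0], [0, 0, 0], [0, 0, 0], [0, 0, 0], [0, 0, 0], [0, 0, 0], [0, 0, 0], [0, 0, 0]], gripper=0, newtons=40)

```text
time_s: 12.33
ee_pos: [0.5394, -0.0178, 0.0931]
ee_rot: [0.0, 1.0, -0.0, 0.002]
contact_force: [0.2, -1.0, 6.4]
opening: 0.277
grasp_force: 39.5
```

```bash
python3 s.py
```

```text
12.3333 [ 0.5394 -0.0178  0.0931] psi 3.1409 corr [-0.      0.0033 -0.0007] q [-0.033  0.186 -0.274  1.108  0.    -0.032] 0.2767520548881284 39.496225118637085 [ 0.18 -0.97  6.42]
```

Call:
carry_out(linear=[[0, 0, -0.01], [0, 0, -0.025], [0, 0, -0.03], [0, 0, -0.03], [0, 0, -0.025], [0, 0, 0]], delta_rot=[[0, 0, 0], [0, 0, 0], [0, 0, 0], [0, 0, 0], [0, 0, 0], [0, 0, 0]])

```text
time_s: 12.83
ee_pos: [0.5401, -0.0178, 0.2175]
ee_rot: [0.0, 1.0, 0.0, 0.004]
contact_force: [-0.2, 0.1, 0.1]
opening: 0.276
grasp_force: 39.5
```

Call:
carry_out(linear=[[0.0019, -0.0346, 0], [0.0019, -0.0346, 0], [0.0019, -0.0346, 0], [0.0019, -0.0346, 0], [0.0019, -0.0346, 0], [0.0019, -0.0346, 0], [0.0019, -0.0346, 0], [0.0019, -0.0346, 0]], delta_rot=[[0, 0, 0], [0, 0, 0], [0, 0, 0], [0, 0, 0], [0, 0, 0], [0, 0, 0], [0, 0, 0], [0, 0, 0]])

```text
time_s: 13.5
ee_pos: [0.522, -0.2961, 0.2107]
ee_rot: [0.0, 1.0, 0.001, -0.0]
contact_force: [1.1, -0.0, -0.9]
opening: 0.275
grasp_force: 39.7
```

Call:
carry_out(linear=[[0, 0, 0.01], [0, 0, 0.03], [0, 0, 0.03], [0, 0, 0.025], [0, 0, 0.015], [0, 0, 0], [0, 0, 0]], delta_rot=[[0, 0, 0], [0, 0, 0], [0, 0, 0], [0, 0, 0], [0, 0, 0], [0, 0, 0], [0, 0, 0]])

```text
time_s: 14.08
ee_pos: [0.5219, -0.2938, 0.1003]
ee_rot: [0.0, 1.0, 0.001, -0.001]
contact_force: [-0.1, -0.5, -0.1]
opening: 0.279
grasp_force: 39.8
```

```bash
python3 s.py
```

```text
14.0833 [ 0.5219 -0.2938  0.1003] psi 3.1409 corr [ 0.0018 -0.0025 -0.0007] q [-0.513  0.296 -0.117  1.162  0.    -0.512] 0.2788411752512442 39.84096050262451 [-0.05 -0.45 -0.07]
```

Call:
carry_out(linear=[[0, 0, 0.005], [0, 0, 0.003], [0, 0, 0.002], [0, 0, 0.001], [0, 0, 0.001], [0, 0, 0], [0, 0, 0], [0, 0, 0]], delta_rot=[[0, 0, 0], [0, 0, 0], [0, 0, 0], [0, 0, 0], [0, 0, 0], [0, 0, 0], [0, 0, 0], [0, 0, 0]])

```text
time_s: 14.75
ee_pos: [0.5228, -0.2947, 0.0894]
ee_rot: [0.0, 1.0, 0.0, 0.0]
contact_force: [-0.4, -0.2, -1.1]
opening: 0.275
grasp_force: 39.8
```

```bash
python3 s.py
```

```text
14.75 [ 0.5228 -0.2947  0.0894] psi 3.1406 corr [ 0.0003  0.0001 -0.001 ] q [-0.513  0.301 -0.135  1.136  0.    -0.512] 0.2751005388506344 39.83980178833008 [-0.43 -0.24 -1.06]
```

Call:
carry_out(linear=[[0, 0, 0.0015], [0, 0, 0.001], [0, 0, 0.001], [0, 0, 0], [0, 0, 0]], delta_rot=[[0, 0, 0], [0, 0, 0], [0, 0, 0], [0, 0, 0], [0, 0, 0]])

```text
time_s: 15.17
ee_pos: [0.5233, -0.2947, 0.0872]
ee_rot: [0.0, 1.0, -0.0, 0.001]
contact_force: [-0.4, 2.0, 6.1]
opening: 0.276
grasp_force: 40.7
```

Call:
carry_out(linear=[[0, 0, 0], [0, 0, 0], [0, 0, 0], [0, 0, 0], [0, 0, 0], [0, 0, 0]], delta_rot=[[0, 0, 0], [0, 0, 0], [0, 0, 0], [0, 0, 0], [0, 0, 0], [0, 0, 0]], gripper=0.6)

```text
time_s: 15.67
ee_pos: [0.5227, -0.2946, 0.0855]
ee_rot: [0.0, 1.0, 0.0, -0.0]
contact_force: [-0.4, 0.8, 0.6]
opening: 0.6
grasp_force: 0.0
```

Call:
carry_out(linear=[[0, 0, -0.015], [0, 0, -0.025], [0, 0, -0.03], [0, 0, -0.03], [0, 0, -0.02], [0, 0, 0]], delta_rot=[[0, 0, 0], [0, 0, 0], [0, 0, 0], [0, 0, 0], [0, 0, 0], [0, 0, 0]])

```text
time_s: 16.17
ee_pos: [0.5244, -0.2956, 0.2109]
ee_rot: [0.0, 1.0, -0.002, 0.003]
contact_force: [0.1, 0.4, 0.8]
opening: 0.598
grasp_force: 0.0
```

Call:
carry_out(linear=[[-0.0085, 0.0291, 0], [-0.0085, 0.0291, 0], [-0.0085, 0.0291, 0], [-0.0085, 0.0291, 0], [-0.0085, 0.0291, 0], [-0.0085, 0.0291, 0], [-0.0085, 0.0291, 0], [-0.0085, 0.0291, 0]], delta_rot=[[0, 0, 0], [0, 0, 0], [0, 0, 0], [0, 0, 0], [0, 0, 0], [0, 0, 0], [0, 0, 0], [0, 0, 0]], gripper=0.8)

```text
time_s: 16.83
ee_pos: [0.5909, -0.0604, 0.2049]
ee_rot: [0.0, 1.0, 0.0, -0.001]
contact_force: [1.1, 0.6, -0.8]
opening: 0.797
grasp_force: 0.0
```

Call:
carry_out(linear=[[0, 0, 0], [0, 0, 0], [0, 0, 0]], delta_rot=[[0, 0, 0], [0, 0, 0], [0, 0, 0]])

```text
time_s: 17.08
ee_pos: [0.5907, -0.0621, 0.2051]
ee_rot: [0.0, 1.0, 0.0, -0.001]
contact_force: [-0.4, 0.1, 0.5]
opening: 0.802
grasp_force: 0.0
```

```bash
python3 s.py; python3 - <<'E'
from h import *
p,d=snap('top','t3'); W=world('top',d)
P=W[190:305,390:465].reshape(-1,3)
for a in(.5195,.592): 
  Q=P[(P[:,2]>.095)&(abs(P[:,0]-a)<.03)&(P[:,2]<.13)]; print(Q.mean(0).round(4),len(Q),Q[:,2].max())
E
```

```text
17.0833 [ 0.5907 -0.0621  0.2051] psi 3.1411 corr [ 0.0001 -0.0012 -0.0005] q [-0.105  0.259  0.066  1.379 -0.    -0.104] 0.8023016175185979 0.0 [-0.38  0.12  0.51]
[ 0.5216 -0.2927  0.107 ] 150 0.11211976508251742<stdin>:5: RuntimeWarning: Mean of empty slice.
  ret = um.true_divide(
Traceback (most recent call last):
ValueError: zero-size array to reduction operation maximum which has no identity
```

The bottle stands in the tray. The mandrel gave no points, which may be occlusion, so I'm checking.

```bash
python3 - <<'E'
from h import *
p,d=snap('scene','s3'); W=world('scene',d).reshape(-1,3)
for a in((.522,-.294),(.592,-.294)): 
  Q=W[(W[:,2]>.098)&(np.hypot(W[:,0]-a[0],W[:,1]-a[1])<.03)&(W[:,2]<.13)]; print(Q.mean(0).round(4) if len(Q) else None,len(Q))
a=p[150:280,90:220,::-1]; t=cv2.imread('pics/t3.png')[170:310,340:480]
cv2.imwrite('pics/s3c.png',np.hstack([cv2.resize(a,(390,390)),cv2.resize(t,(390,390))]))
E
```

```text
[ 0.5244 -0.2929  0.1066] 118
[ 0.5952 -0.2931  0.1159] 86
```

View pics/s3c.png

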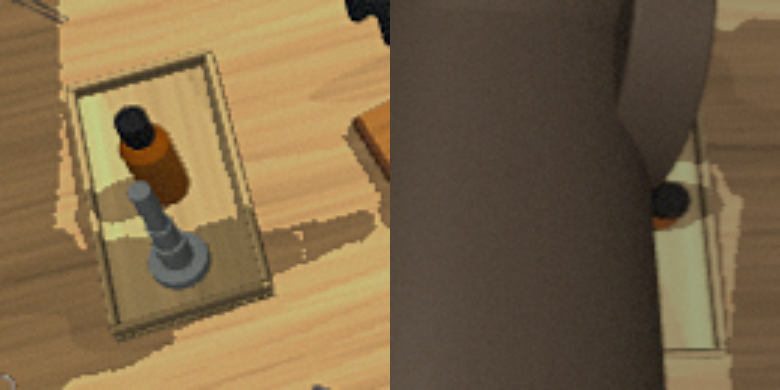

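The bottle (155,155) and mandrel (170,240) both stand upright in the tray; the top view was just blocked by the arm. Now the jar.

Call:
carry_out(linear=[[0, 0, 0.03], [0, 0, 0.03], [0, 0, 0.03], [0, 0, 0.02], [0, 0, 0.01], [0, 0, 0.006], [0, 0, 0], [0, 0, 0]], delta_rot=[[0, 0, 0], [0, 0, 0], [0, 0, 0], [0, 0, 0], [0, 0, 0], [0, 0, 0], [0, 0, 0], [0, 0, 0]])

```text
time_s: 17.85
ee_pos: [0.5915, -0.0624, 0.0809]
ee_rot: [0.001, 1.0, 0.0, 0.001]
contact_force: [0.5, -0.9, 0.9]
opening: 0.801
grasp_force: 0.0
```

Call:
carry_out(linear=[[0, 0, 0], [0, 0, 0], [0, 0, 0], [0, 0, 0], [0, 0, 0], [0, 0, 0], [0, 0, 0], [0, 0, 0]], delta_rot=[[0, 0, 0], [0, 0, 0], [0, 0, 0], [0, 0, 0], [0, 0, 0], [0, 0, 0], [0, 0, 0], [0, 0, 0]], gripper=0, newtons=40)

```text
time_s: 18.52
ee_pos: [0.592, -0.0619, 0.0816]
ee_rot: [0.0, 1.0, -0.0, 0.002]
contact_force: [-0.5, 0.6, 6.2]
opening: 0.516
grasp_force: 40.7
```

```bash
python3 s.py
```

```text
18.5167 [ 0.592  -0.0619  0.0816] psi 3.1408 corr [-0.0002  0.003  -0.0008] q [-0.104  0.293 -0.162  1.112  0.    -0.104] 0.5162590839226014 40.67453742027283 [-0.45  0.55  6.23]
```

Call:
carry_out(linear=[[0, 0, -0.01], [0, 0, -0.02], [0, 0, -0.03], [0, 0, -0.03], [0, 0, -0.03], [0, 0, 0]], delta_rot=[[0, 0, 0], [0, 0, 0], [0, 0, 0], [0, 0, 0], [0, 0, 0], [0, 0, 0]])

```text
time_s: 19.02
ee_pos: [0.5931, -0.062, 0.2069]
ee_rot: [0.0, 1.0, -0.0, 0.005]
contact_force: [0.9, -0.7, -0.5]
opening: 0.521
grasp_force: 41.5
```

Call:
carry_out(linear=[[0.0173, -0.0291, 0], [0.0173, -0.0291, 0], [0.0173, -0.0291, 0], [0.0173, -0.0291, 0], [0.0173, -0.0291, 0], [0.0173, -0.0291, 0], [0.0173, -0.0291, 0], [0.0173, -0.0291, 0]], delta_rot=[[0, 0, 0], [0, 0, 0], [0, 0, 0], [0, 0, 0], [0, 0, 0], [0, 0, 0], [0, 0, 0], [0, 0, 0]])

```text
time_s: 19.68
ee_pos: [0.451, -0.2955, 0.1996]
ee_rot: [0.0, 1.0, 0.0, -0.0]
contact_force: [1.0, 0.0, -2.0]
opening: 0.523
grasp_force: 41.5
```

Call:
carry_out(linear=[[0, 0, 0.01], [0, 0, 0.03], [0, 0, 0.03], [0, 0, 0.025], [0, 0, 0.015], [0, 0, 0], [0, 0, 0]], delta_rot=[[0, 0, 0], [0, 0, 0], [0, 0, 0], [0, 0, 0], [0, 0, 0], [0, 0, 0], [0, 0, 0]])

```text
time_s: 20.27
ee_pos: [0.4517, -0.2938, 0.089]
ee_rot: [0.0, 1.0, 0.001, -0.001]
contact_force: [0.6, -0.3, -0.8]
opening: 0.521
grasp_force: 41.7
```

```bash
python3 s.py
```

```text
20.2667 [ 0.4517 -0.2938  0.089 ] psi 3.1409 corr [ 0.0018 -0.0022 -0.0007] q [-0.577  0.192 -0.276  1.106  0.    -0.576] 0.5210151109737978 41.665356159210205 [ 0.61 -0.34 -0.85]
```

Call:
carry_out(linear=[[0, 0, 0.005], [0, 0, 0.003], [0, 0, 0.002], [0, 0, 0.0015], [0, 0, 0.0015], [0, 0, 0.0015], [0, 0, 0], [0, 0, 0]], delta_rot=[[0, 0, 0], [0, 0, 0], [0, 0, 0], [0, 0, 0], [0, 0, 0], [0, 0, 0], [0, 0, 0], [0, 0, 0]])

```text
time_s: 20.93
ee_pos: [0.4526, -0.2947, 0.0757]
ee_rot: [0.0, 1.0, -0.0, 0.0]
contact_force: [-0.7, 0.9, 2.1]
opening: 0.52
grasp_force: 41.9
```

```bash
python3 s.py
```

```text
20.9333 [ 0.4526 -0.2947  0.0757] psi 3.1407 corr [-0.0001  0.0007 -0.0009] q [-0.577  0.199 -0.298  1.074  0.    -0.576] 0.5196700681150737 41.9307804107666 [-0.69  0.89  2.08]
```

Call:
carry_out(linear=[[0, 0, 0], [0, 0, 0], [0, 0, 0], [0, 0, 0], [0, 0, 0], [0, 0, 0]], delta_rot=[[0, 0, 0], [0, 0, 0], [0, 0, 0], [0, 0, 0], [0, 0, 0], [0, 0, 0]], gripper=0.8)

```text
time_s: 21.43
ee_pos: [0.4523, -0.2945, 0.0751]
ee_rot: [0.0, 1.0, 0.0, -0.0]
contact_force: [1.6, 0.7, 0.9]
opening: 0.796
grasp_force: 0.0
```

Call:
carry_out(linear=[[0, 0, -0.015], [0, 0, -0.025], [0, 0, -0.03], [0, 0, -0.03], [0, 0, -0.02], [0, 0, 0]], delta_rot=[[0, 0, 0], [0, 0, 0], [0, 0, 0], [0, 0, 0], [0, 0, 0], [0, 0, 0]])

```text
time_s: 21.93
ee_pos: [0.454, -0.2957, 0.2001]
ee_rot: [0.0, 1.0, -0.002, 0.003]
contact_force: [0.0, -0.1, 1.0]
opening: 0.802
grasp_force: 0.0
```

Call:
carry_out(linear=[[-0.0144, 0.0289, 0], [-0.0144, 0.0289, 0], [-0.0144, 0.0289, 0], [-0.0144, 0.0289, 0], [-0.0144, 0.0289, 0], [-0.0144, 0.0289, 0], [-0.0144, 0.0289, 0], [-0.0144, 0.0289, 0]], delta_rot=[[0, 0, 0], [0, 0, 0], [0, 0, 0], [0, 0, 0], [0, 0, 0], [0, 0, 0], [0, 0, 0], [0, 0, 0]])

```text
time_s: 22.6
ee_pos: [0.568, -0.0619, 0.1945]
ee_rot: [0.0, 1.0, 0.0, -0.0]
contact_force: [0.2, 0.1, 0.4]
opening: 0.801
grasp_force: 0.0
```

Call:
carry_out(linear=[[-0.0144, 0.0289, 0], [-0.0144, 0.0289, 0], [0, 0, 0], [0, 0, 0], [0, 0, 0], [0, 0, 0]], delta_rot=[[0, 0, 0], [0, 0, 0], [0, 0, -0.0785], [0, 0, -0.0785], [0, 0, 0], [0, 0, 0]])

```text
time_s: 23.1
ee_pos: [0.5964, -0.0056, 0.1945]
ee_rot: [-0.077, 0.997, 0.0, -0.001]
contact_force: [0.1, 0.9, -0.7]
opening: 0.796
grasp_force: 0.0
```

```bash
python3 s.py 3.2986; python3 - <<'E'
from h import *
p,d=snap('scene','s4'); W=world('scene',d)
V=W.reshape(-1,3)
for a,z in(((.522,-.294),.098),((.592,-.294),.098),((.452,-.294),.085)): 
  Q=V[(V[:,2]>z)&(np.hypot(V[:,0]-a[0],V[:,1]-a[1])<.03)&(V[:,2]<.13)]; print(Q.mean(0).round(4) if len(Q) else None,len(Q))
Q=V[(abs(V[:,0]-.596)<.045)&(abs(V[:,1]+.0055)<.045)&(abs(V[:,2]-.048)<.0035)]
print('block',len(Q),cv2.minAreaRect((Q[:,:2]*1000).astype(np.float32)),Q.mean(0))
a=p[140:270,100:230,::-1]; t=p[140:270,200:330,::-1]
cv2.imwrite('pics/s4c.png',np.hstack([cv2.resize(a,(390,390)),cv2.resize(t,(390,390))]))
E
```

```text
23.1 [ 0.5964 -0.0056  0.1945] psi -2.9874 corr [ 0.0006 -0.0011 -0.0028] q [-0.01   0.265  0.05   1.358  0.    -0.164] 0.7955509797711331 0.0 [ 0.1   0.9  -0.71]
[ 0.5242 -0.2927  0.1069] 115
[ 0.5951 -0.2931  0.1157] 88
[ 0.4535 -0.2935  0.0907] 282
block 261 ((595.8846435546875, -4.852542877197266), (42.232269287109375, 40.694068908691406), 8.33125114440918) [ 0.59695912 -0.00452019  0.0482332 ]
```

View pics/s4c.png

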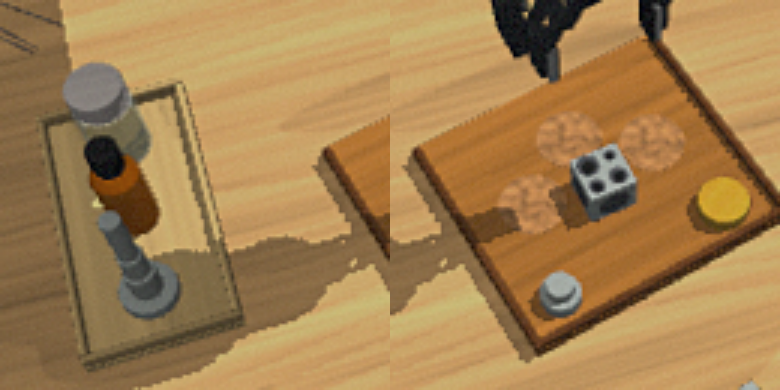

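All three stand in the tray (jar 105,105; bottle 125,185; mandrel 140,260 on the left), and the block hasn't moved. Now the block.

Call:
carry_out(linear=[[0, 0, 0.035], [0, 0, 0.035], [0, 0, 0.035], [0, 0, 0.035], [0, 0, 0.02], [0, 0, 0.012], [0, 0, 0], [0, 0, 0]], delta_rot=[[0, 0, 0], [0, 0, 0], [0, 0, 0], [0, 0, 0], [0, 0, 0], [0, 0, 0], [0, 0, 0], [0, 0, 0]])

```text
time_s: 23.82
ee_pos: [0.5967, -0.006, 0.0237]
ee_rot: [-0.077, 0.997, 0.0, -0.0]
contact_force: [0.2, -0.1, 0.4]
opening: 0.806
grasp_force: 0.0
```

Call:
carry_out(linear=[[0, 0, 0], [0, 0, 0], [0, 0, 0], [0, 0, 0], [0, 0, 0], [0, 0, 0], [0, 0, 0], [0, 0, 0]], delta_rot=[[0, 0, 0], [0, 0, 0], [0, 0, 0], [0, 0, 0], [0, 0, 0], [0, 0, 0], [0, 0, 0], [0, 0, 0]], gripper=0, newtons=70)

```text
time_s: 24.48
ee_pos: [0.5981, -0.0055, 0.0257]
ee_rot: [-0.078, 0.997, 0.0, 0.002]
contact_force: [-0.5, 0.2, 5.9]
opening: 0.45
grasp_force: 72.6
```

```bash
python3 s.py 3.2986
```

```text
24.4833 [ 0.5981 -0.0055  0.0257] psi -2.9856 corr [-0.     0.004 -0.001] q [-0.01   0.333 -0.237  0.997  0.001 -0.166] 0.44957665786552853 72.64689087867737 [-0.48  0.16  5.94]
```

Call:
carry_out(linear=[[0, 0, -0.01], [0, 0, -0.02], [0, 0, -0.03], [0, 0, -0.03], [0, 0, 0], [0, 0, 0]], delta_rot=[[0, 0, 0], [0, 0, 0], [0, 0, 0], [0, 0, 0], [0, 0, 0], [0, 0, 0]])

```text
time_s: 24.98
ee_pos: [0.5978, -0.0057, 0.1155]
ee_rot: [-0.078, 0.997, -0.0, 0.002]
contact_force: [-0.0, -0.2, -4.7]
opening: 0.448
grasp_force: 71.5
```

```bash
python3 s.py 3.2986
```

```text
24.9833 [ 0.5978 -0.0057  0.1155] psi -2.9856 corr [-0.0004  0.0039 -0.001 ] q [-0.01   0.282 -0.101  1.184  0.    -0.166] 0.4483503304371227 71.50369763374329 [-0.02 -0.22 -4.67]
```

The block is held: the force reads -4.7 N, matching its weight. On to the pad.

Call:
carry_out(linear=[[0.0058, 0.0315, 0], [0.0058, 0.0315, 0], [0.0058, 0.0315, 0], [0.0058, 0.0315, 0], [0.0058, 0.0315, 0], [0.0058, 0.0315, 0], [0.0058, 0.0315, 0], [0.0058, 0.0315, 0]], delta_rot=[[0, 0, 0], [0, 0, 0], [0, 0, 0], [0, 0, 0], [0, 0, 0], [0, 0, 0], [0, 0, 0], [0, 0, 0]])

```text
time_s: 25.65
ee_pos: [0.5096, 0.2368, 0.1113]
ee_rot: [-0.078, 0.997, -0.0, -0.002]
contact_force: [0.8, 0.1, -4.0]
opening: 0.456
grasp_force: 71.7
```

Call:
carry_out(linear=[[0.0058, 0.0315, 0], [0.0058, 0.0315, 0], [0, 0, 0.02], [0, 0, 0.02], [0, 0, 0.02], [0, 0, 0], [0, 0, 0], [0, 0, 0]], delta_rot=[[0, 0, 0], [0, 0, 0], [0, 0, 0], [0, 0, 0], [0, 0, 0], [0, 0, 0], [0, 0, 0], [0, 0, 0]])

```text
time_s: 26.32
ee_pos: [0.4902, 0.2963, 0.0535]
ee_rot: [-0.078, 0.997, 0.0, -0.0]
contact_force: [-0.5, -0.1, -3.2]
opening: 0.456
grasp_force: 72.0
```

```bash
python3 s.py 3.2986; python3 - <<'E'
from h import *
p,d=snap('top','t5'); W=world('top',d)
p2,d2=snap('scene','s5')
cv2.imwrite('pics/s5c.png',np.hstack([cv2.resize(p2[80:200,310:430,::-1],(390,390)),cv2.resize(p[200:330,80:210,::-1],(390,390))]))
E
```

```text
26.3167 [0.4902 0.2963 0.0535] psi -2.9858 corr [ 0.0001 -0.0007 -0.0012] q [ 0.543  0.272 -0.255  1.044  0.     0.388] 0.4557073981141305 72.0034646987915 [-0.45 -0.08 -3.18]
```

View pics/s5c.png

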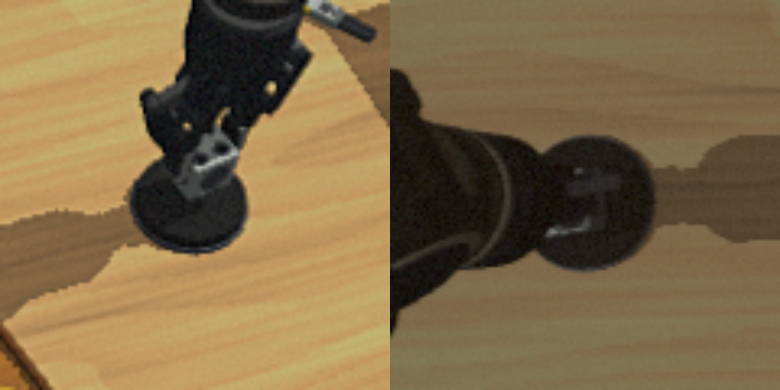

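The block hangs upright over the pad. Lowering it gently.

Call:
carry_out(linear=[[-0.001, 0, 0.008], [0, 0, 0.006], [0, 0, 0.004], [0, 0, 0.002], [0, 0, 0.0015], [0, 0, 0.001], [0, 0, 0], [0, 0, 0]], delta_rot=[[0, 0, 0], [0, 0, 0], [0, 0, 0], [0, 0, 0], [0, 0, 0], [0, 0, 0], [0, 0, 0], [0, 0, 0]])

```text
time_s: 27.08
ee_pos: [0.4914, 0.2967, 0.031]
ee_rot: [-0.078, 0.997, 0.0, 0.0]
contact_force: [-0.1, 0.8, -4.7]
opening: 0.449
grasp_force: 72.1
```

```bash
python3 s.py 3.2986
```

```text
27.0833 [0.4914 0.2967 0.031 ] psi -2.9855 corr [ 0.0005  0.0001 -0.0009] q [ 0.543  0.289 -0.284  0.997  0.     0.387] 0.4490936645824594 72.14162349700928 [-0.11  0.78 -4.72]
```

Call:
carry_out(linear=[[0, 0, 0.001], [0, 0, 0.001], [0, 0, 0.0005], [0, 0, 0], [0, 0, 0]], delta_rot=[[0, 0, 0], [0, 0, 0], [0, 0, 0], [0, 0, 0], [0, 0, 0]])

```text
time_s: 27.5
ee_pos: [0.4915, 0.2968, 0.0297]
ee_rot: [-0.078, 0.997, 0.001, 0.001]
contact_force: [-3.1, -1.7, 5.3]
opening: 0.453
grasp_force: 73.3
```

```bash
python3 s.py 3.2986
```

```text
27.5 [0.4915 0.2968 0.0297] psi -2.9855 corr [ 0.0009  0.0011 -0.0009] q [ 0.543  0.29  -0.287  0.993  0.     0.387] 0.45280477480330905 73.25544476509094 [-3.05 -1.73  5.32]
```

Call:
carry_out(linear=[[0, 0, 0], [0, 0, 0], [0, 0, 0], [0, 0, 0], [0, 0, 0], [0, 0, 0]], delta_rot=[[0, 0, 0], [0, 0, 0], [0, 0, 0], [0, 0, 0], [0, 0, 0], [0, 0, 0]], gripper=0.8)

```text
time_s: 28.0
ee_pos: [0.4913, 0.2967, 0.0283]
ee_rot: [-0.078, 0.997, 0.0, -0.0]
contact_force: [0.0, 0.4, -0.6]
opening: 0.802
grasp_force: 0.0
```

Call:
carry_out(linear=[[0, 0, -0.015], [0, 0, -0.025], [0, 0, -0.03], [0, 0, -0.035], [0, 0, -0.035], [0, 0, -0.03], [0, 0, 0], [0, 0, 0]], delta_rot=[[0, 0, 0], [0, 0, 0], [0, 0, 0], [0, 0, 0], [0, 0, 0.078], [0, 0, 0.078], [0, 0, 0], [0, 0, 0]])

```text
time_s: 28.67
ee_pos: [0.4924, 0.2972, 0.2005]
ee_rot: [-0.0, 1.0, 0.001, 0.002]
contact_force: [0.8, 0.1, -0.0]
opening: 0.796
grasp_force: 0.0
```

Call:
carry_out(linear=[[0.0024, -0.037, 0], [0.0024, -0.037, 0], [0.0024, -0.037, 0], [0.0024, -0.037, 0], [0.0024, -0.037, 0], [0.0024, -0.037, 0], [0.0024, -0.037, 0], [0.0024, -0.037, 0]], delta_rot=[[0, 0, 0], [0, 0, 0], [0, 0, 0], [0, 0, 0], [0, 0, 0], [0, 0, 0], [0, 0, 0], [0, 0, 0]])

```text
time_s: 29.33
ee_pos: [0.4708, -0.001, 0.1965]
ee_rot: [-0.001, 1.0, 0.0, -0.001]
contact_force: [1.0, -0.5, -0.4]
opening: 0.798
grasp_force: 0.0
```

```bash
python3 s.py; python3 - <<'E'
from h import *
for n in('top','scene'):
  p,d=snap(n,n+'6'); V=world(n,d).reshape(-1,3)
  Q=V[(abs(V[:,0]-.49)<.05)&(abs(V[:,1]-.297)<.05)&(abs(V[:,2]-.052)<.005)]
  print('block',len(Q),cv2.minAreaRect((Q[:,:2]*1000).astype(np.float32)),Q.mean(0))
  Q=V[(abs(V[:,0]-.49)<.06)&(abs(V[:,1]-.297)<.06)&(abs(V[:,2]-.0155)<.003)]
  print('pad',cv2.minEnclosingCircle((Q[:,:2]*1000).astype(np.float32)))
  for a,z in(((.522,-.294),.098),((.592,-.294),.098),((.452,-.294),.085)): 
    Q=V[(V[:,2]>z)&(np.hypot(V[:,0]-a[0],V[:,1]-a[1])<.03)&(V[:,2]<.13)]; print(Q.mean(0).round(4) if len(Q) else None,len(Q))
E
```

```text
29.3333 [ 0.4708 -0.001   0.1965] psi -3.1404 corr [ 0.0004 -0.0027  0.0012] q [-0.002  0.028 -0.222  1.323  0.    -0.004] 0.7975056333959758 0.0 [ 0.99 -0.5  -0.39]
block 402 ((490.05389404296875, 296.2126770019531), (39.84746551513672, 41.063358306884766), 8.506369590759277) [0.49012377 0.29521104 0.05203487]
pad ((489.8641052246094, 296.6645202636719), 45.00935745239258)
[ 0.5217 -0.2928  0.1072] 148
[ 0.5911 -0.2926  0.117 ] 88
[ 0.4514 -0.2938  0.0906] 465
block 217 ((489.208251953125, 296.7288818359375), (44.255645751953125, 42.6391716003418), 7.895287036895752) [0.49148002 0.29562344 0.05181114]
pad ((490.1383361816406, 297.62371826171875), 45.57521438598633)
[ 0.5239 -0.2929  0.107 ] 111
[ 0.5948 -0.2929  0.1155] 85
[ 0.4537 -0.2934  0.091 ] 285
```

The block is centred on the pad within 1 mm and level, and the three still stand in the tray. Now the jar goes back.

Call:
carry_out(linear=[[0.0023, -0.0367, 0], [0.0023, -0.0367, 0], [0.0023, -0.0367, 0], [0.0023, -0.0367, 0], [0.0023, -0.0367, 0], [0.0023, -0.0367, 0], [0.0023, -0.0367, 0], [0.0023, -0.0367, 0]], delta_rot=[[0, 0, 0], [0, 0, 0], [0, 0, 0], [0, 0, 0], [0, 0, 0], [0, 0, 0], [0, 0, 0], [0, 0, 0]])

```text
time_s: 30.1
ee_pos: [0.4531, -0.294, 0.1965]
ee_rot: [-0.001, 1.0, 0.001, -0.001]
contact_force: [0.4, 0.1, 0.9]
opening: 0.797
grasp_force: 0.0
```

Call:
carry_out(linear=[[0, 0, 0], [0, 0, 0], [0, 0, 0], [0, 0, 0.03], [0, 0, 0.03], [0, 0, 0.02], [0, 0, 0], [0, 0, 0]], delta_rot=[[0, 0, 0], [0, 0, 0], [0, 0, 0], [0, 0, 0], [0, 0, 0], [0, 0, 0], [0, 0, 0], [0, 0, 0]])

```text
time_s: 30.77
ee_pos: [0.4532, -0.2911, 0.1174]
ee_rot: [-0.001, 1.0, 0.001, -0.001]
contact_force: [-0.1, -0.8, 0.1]
opening: 0.801
grasp_force: 0.0
```

```bash
python3 s.py
```

```text
30.7667 [ 0.4532 -0.2911  0.1174] psi -3.1393 corr [ 0.0021 -0.0024  0.0023] q [-0.571  0.178 -0.229  1.167  0.    -0.573] 0.8006515379054931 0.0 [-0.15 -0.79  0.15]
```

Call:
carry_out(linear=[[0, -0.002, 0], [0, 0, 0.02], [0, 0, 0.015], [0, 0, 0.006], [0, 0, 0], [0, 0, 0]], delta_rot=[[0, 0, 0.002], [0, 0, 0], [0, 0, 0], [0, 0, 0], [0, 0, 0], [0, 0, 0]])

```text
time_s: 31.27
ee_pos: [0.4543, -0.2952, 0.0784]
ee_rot: [0.001, 1.0, -0.0, 0.0]
contact_force: [1.0, -0.8, -1.0]
opening: 0.804
grasp_force: 0.0
```

Call:
carry_out(linear=[[0, 0, 0], [0, 0, 0], [0, 0, 0], [0, 0, 0], [0, 0, 0], [0, 0, 0], [0, 0, 0], [0, 0, 0]], delta_rot=[[0, 0, 0], [0, 0, 0], [0, 0, 0], [0, 0, 0], [0, 0, 0], [0, 0, 0], [0, 0, 0], [0, 0, 0]], gripper=0, newtons=40)

```text
time_s: 31.93
ee_pos: [0.4546, -0.2953, 0.0789]
ee_rot: [0.001, 1.0, -0.0, 0.001]
contact_force: [-0.3, 1.3, 5.8]
opening: 0.517
grasp_force: 40.4
```

```bash
python3 s.py
```

```text
31.9333 [ 0.4546 -0.2953  0.0789] psi 3.1397 corr [-0.0007  0.0023 -0.0019] q [-5.760e-01  1.990e-01 -2.900e-01  1.079e+00  1.000e-03 -5.750e-01] 0.5165014640283271 40.37722885608673 [-0.33  1.31  5.78]
```

Call:
carry_out(linear=[[0, 0, -0.01], [0, 0, -0.02], [0, 0, -0.03], [0, 0, -0.03], [0, 0, -0.03], [0, 0, 0]], delta_rot=[[0, 0, 0], [0, 0, 0], [0, 0, 0], [0, 0, 0], [0, 0, 0], [0, 0, 0]])

```text
time_s: 32.43
ee_pos: [0.4557, -0.2963, 0.2041]
ee_rot: [0.001, 1.0, -0.002, 0.004]
contact_force: [1.0, -1.1, -0.7]
opening: 0.515
grasp_force: 41.4
```

Call:
carry_out(linear=[[-0.0174, 0.0291, 0], [-0.0174, 0.0291, 0], [-0.0174, 0.0291, 0], [-0.0174, 0.0291, 0], [-0.0174, 0.0291, 0], [-0.0174, 0.0291, 0], [-0.0174, 0.0291, 0], [-0.0174, 0.0291, 0]], delta_rot=[[0, 0, 0], [0, 0, 0], [0, 0, 0], [0, 0, 0], [0, 0, 0], [0, 0, 0], [0, 0, 0], [0, 0, 0]])

```text
time_s: 33.1
ee_pos: [0.5937, -0.0609, 0.1971]
ee_rot: [0.001, 1.0, 0.0, -0.0]
contact_force: [1.3, -1.0, -1.8]
opening: 0.516
grasp_force: 41.5
```

Call:
carry_out(linear=[[0, 0, 0], [0, 0, 0], [0, 0, 0.03], [0, 0, 0.03], [0, 0, 0.025], [0, 0, 0.01], [0, 0, 0], [0, 0, 0]], delta_rot=[[0, 0, 0], [0, 0, 0], [0, 0, 0], [0, 0, 0], [0, 0, 0], [0, 0, 0], [0, 0, 0], [0, 0, 0]])

```text
time_s: 33.77
ee_pos: [0.593, -0.0632, 0.1028]
ee_rot: [0.002, 1.0, 0.0, -0.0]
contact_force: [-0.0, 0.8, -2.1]
opening: 0.518
grasp_force: 41.6
```

```bash
python3 s.py
```

```text
33.7667 [ 0.593  -0.0632  0.1028] psi 3.1386 corr [ 0.0003 -0.0006 -0.003 ] q [-0.106  0.288 -0.121  1.162  0.    -0.103] 0.518022707834215 41.590123772621155 [-0.    0.76 -2.1 ]
```

Call:
carry_out(linear=[[0, 0.001, 0.006], [0, 0, 0.005], [0, 0, 0.003], [0, 0, 0.0015], [0, 0, 0.001], [0, 0, 0.001], [0, 0, 0], [0, 0, 0]], delta_rot=[[0, 0, 0], [0, 0, 0], [0, 0, 0], [0, 0, 0], [0, 0, 0], [0, 0, 0], [0, 0, 0], [0, 0, 0]])

```text
time_s: 34.43
ee_pos: [0.5936, -0.0614, 0.0851]
ee_rot: [0.001, 1.0, 0.0, 0.0]
contact_force: [-0.1, -0.1, -1.7]
opening: 0.51
grasp_force: 41.7
```

Call:
carry_out(linear=[[0, 0, 0.001], [0, 0, 0.0005], [0, 0, 0], [0, 0, 0]], delta_rot=[[0, 0, 0], [0, 0, 0], [0, 0, 0], [0, 0, 0]])

```text
time_s: 34.77
ee_pos: [0.5942, -0.0613, 0.085]
ee_rot: [0.001, 1.0, 0.0, 0.001]
contact_force: [-0.9, 0.9, 6.7]
opening: 0.513
grasp_force: 42.5
```

Call:
carry_out(linear=[[0, 0, 0], [0, 0, 0], [0, 0, 0], [0, 0, 0], [0, 0, 0], [0, 0, 0]], delta_rot=[[0, 0, 0], [0, 0, 0], [0, 0, 0], [0, 0, 0], [0, 0, 0], [0, 0, 0]], gripper=0.8)

```text
time_s: 35.27
ee_pos: [0.5933, -0.0614, 0.0831]
ee_rot: [0.001, 1.0, 0.0, -0.0]
contact_force: [0.8, -0.2, 0.4]
opening: 0.798
grasp_force: 0.0
```

Call:
carry_out(linear=[[0, 0, -0.015], [0, 0, -0.025], [0, 0, -0.03], [0, 0, -0.03], [0, 0, -0.03], [0, 0, 0], [0, 0, 0]], delta_rot=[[0, 0, 0], [0, 0, 0], [0, 0, 0], [0, 0, 0], [0, 0, 0], [0, 0, 0], [0, 0, 0]])

```text
time_s: 35.85
ee_pos: [0.5945, -0.0616, 0.2153]
ee_rot: [0.001, 1.0, -0.0, 0.002]
contact_force: [0.1, 0.3, -0.2]
opening: 0.798
grasp_force: 0.0
```

Call:
carry_out(linear=[[0.0089, -0.0291, 0], [0.0089, -0.0291, 0], [0.0089, -0.0291, 0], [0.0089, -0.0291, 0], [0.0089, -0.0291, 0], [0.0089, -0.0291, 0], [0.0089, -0.0291, 0], [0.0089, -0.0291, 0]], delta_rot=[[0, 0, 0], [0, 0, 0], [0, 0, 0], [0, 0, 0], [0, 0, 0], [0, 0, 0], [0, 0, 0], [0, 0, 0]], gripper=0.55)

```text
time_s: 36.52
ee_pos: [0.5205, -0.2952, 0.2113]
ee_rot: [0.001, 1.0, 0.001, -0.001]
contact_force: [0.4, -0.5, 0.1]
opening: 0.548
grasp_force: 0.0
```

Call:
carry_out(linear=[[0, 0, 0], [0, 0, 0], [0, 0, 0], [0, 0, 0]], delta_rot=[[0, 0, 0], [0, 0, 0], [0, 0, 0], [0, 0, 0]])

```text
time_s: 36.85
ee_pos: [0.5218, -0.2931, 0.2124]
ee_rot: [0.0, 1.0, 0.001, -0.001]
contact_force: [0.3, 0.6, -0.4]
opening: 0.55
grasp_force: 0.0
```

```bash
python3 s.py;  cat > c.py <<'E'
from h import *
# start positions of tops (x,y, z window) and change between first and current picture, same camera
S={'jar':(.591,-.062,.088,.101),'bottle':(.538,-.018,.105,.118),'mandrel':(.5645,.047,.118,.132)}
for n in('top','scene'):
  p,d=snap(n,n+'c'); V=world(n,d).reshape(-1,3); V0=world(n,np.load(f'pics/{n}0.npy')).reshape(-1,3)
  for k,(x,y,a,b) in S.items():
    m=[Q[(np.hypot(Q[:,0]-x,Q[:,1]-y)<.04)&(Q[:,2]>a)&(Q[:,2]<b)] for Q in(V0,V)]
    if len(m[1])>5: print(n,k,len(m[0]),len(m[1]),((m[1].mean(0)-m[0].mean(0))*1000).round(1))
E
python3 c.py
```

```text
36.85 [ 0.5218 -0.2931  0.2124] psi 3.1408 corr [ 0.0013 -0.0012 -0.0008] q [-5.120e-01  2.680e-01  9.400e-02  1.398e+00  1.000e-03 -5.110e-01] 0.5495634361510223 0.0 [ 0.31  0.59 -0.41]
top jar 435 437 [0.  1.6 0.1]
scene jar 320 322 [-0.1  1.5 -0.1]
```

The jar is back within 2 mm of its spot. Now the bottle.

Call:
carry_out(linear=[[0, -0.001, 0.03], [0, 0, 0.03], [0, 0, 0.03], [0, 0, 0.02], [0, 0, 0.01], [0, 0, 0.006], [0, 0, 0], [0, 0, 0]], delta_rot=[[0, 0, 0], [0, 0, 0], [0, 0, 0], [0, 0, 0], [0, 0, 0], [0, 0, 0], [0, 0, 0], [0, 0, 0]])

```text
time_s: 37.62
ee_pos: [0.5225, -0.2951, 0.0883]
ee_rot: [0.001, 1.0, -0.0, 0.001]
contact_force: [0.0, 0.4, 0.5]
opening: 0.552
grasp_force: 0.0
```

Call:
carry_out(linear=[[0, 0, 0], [0, 0, 0], [0, 0, 0], [0, 0, 0], [0, 0, 0], [0, 0, 0], [0, 0, 0], [0, 0, 0]], delta_rot=[[0, 0, 0], [0, 0, 0], [0, 0, 0], [0, 0, 0], [0, 0, 0], [0, 0, 0], [0, 0, 0], [0, 0, 0]], gripper=0, newtons=40)

```text
time_s: 38.28
ee_pos: [0.5227, -0.2954, 0.0889]
ee_rot: [0.001, 1.0, -0.0, 0.001]
contact_force: [-1.2, 1.2, 6.3]
opening: 0.276
grasp_force: 39.3
```

```bash
python3 s.py
```

```text
38.2833 [ 0.5227 -0.2954  0.0889] psi 3.1397 corr [-0.0005  0.0027 -0.0018] q [-5.150e-01  2.990e-01 -1.380e-01  1.131e+00  1.000e-03 -5.130e-01] 0.276276137118113 39.274097084999084 [-1.22  1.21  6.25]
```

Call:
carry_out(linear=[[0, 0, -0.01], [0, 0, -0.025], [0, 0, -0.03], [0, 0, -0.03], [0, 0, -0.025], [0, 0, 0]], delta_rot=[[0, 0, 0], [0, 0, 0], [0, 0, 0], [0, 0, 0], [0, 0, 0], [0, 0, 0]])

```text
time_s: 38.78
ee_pos: [0.5234, -0.2963, 0.2137]
ee_rot: [0.001, 1.0, -0.002, 0.004]
contact_force: [0.6, 0.4, -1.4]
opening: 0.279
grasp_force: 39.6
```

Call:
carry_out(linear=[[-0.002, 0.0346, 0], [-0.002, 0.0346, 0], [-0.002, 0.0346, 0], [-0.002, 0.0346, 0], [-0.002, 0.0346, 0], [-0.002, 0.0346, 0], [-0.002, 0.0346, 0], [-0.002, 0.0346, 0]], delta_rot=[[0, 0, 0], [0, 0, 0], [0, 0, 0], [0, 0, 0], [0, 0, 0], [0, 0, 0], [0, 0, 0], [0, 0, 0]])

```text
time_s: 39.45
ee_pos: [0.5377, -0.0169, 0.207]
ee_rot: [0.001, 1.0, 0.0, -0.0]
contact_force: [0.7, 0.5, -1.5]
opening: 0.273
grasp_force: 39.7
```

Call:
carry_out(linear=[[0, 0, 0], [0, 0, 0], [0, 0, 0.03], [0, 0, 0.03], [0, 0, 0.025], [0, 0, 0.01], [0, 0, 0], [0, 0, 0]], delta_rot=[[0, 0, 0], [0, 0, 0], [0, 0, 0], [0, 0, 0], [0, 0, 0], [0, 0, 0], [0, 0, 0], [0, 0, 0]])

```text
time_s: 40.12
ee_pos: [0.5382, -0.0191, 0.1126]
ee_rot: [0.002, 1.0, 0.0, -0.0]
contact_force: [1.1, 0.1, -1.3]
opening: 0.275
grasp_force: 39.8
```

```bash
python3 s.py
```

```text
40.1167 [ 0.5382 -0.0191  0.1126] psi 3.1385 corr [ 0.0002 -0.0008 -0.0031] q [-0.036  0.178 -0.24   1.154  0.    -0.033] 0.27451457594677864 39.838966727256775 [ 1.13  0.14 -1.26]
```

Call:
carry_out(linear=[[-0.0005, 0, 0.006], [0, 0, 0.005], [0, 0, 0.003], [0, 0, 0.0015], [0, 0, 0.001], [0, 0, 0.001], [0, 0, 0], [0, 0, 0]], delta_rot=[[0, 0, 0], [0, 0, 0], [0, 0, 0], [0, 0, 0], [0, 0, 0], [0, 0, 0], [0, 0, 0], [0, 0, 0]])

```text
time_s: 40.78
ee_pos: [0.5389, -0.0183, 0.095]
ee_rot: [0.001, 1.0, 0.0, 0.0]
contact_force: [-0.6, 0.6, -0.1]
opening: 0.275
grasp_force: 40.1
```

Call:
carry_out(linear=[[0, 0, 0.001], [0, 0, 0.0005], [0, 0, 0], [0, 0, 0]], delta_rot=[[0, 0, 0], [0, 0, 0], [0, 0, 0], [0, 0, 0]])

```text
time_s: 41.12
ee_pos: [0.5396, -0.0182, 0.0949]
ee_rot: [0.001, 1.0, 0.0, 0.001]
contact_force: [-1.7, 1.6, 7.9]
opening: 0.271
grasp_force: 40.9
```

Call:
carry_out(linear=[[0, 0, 0], [0, 0, 0], [0, 0, 0], [0, 0, 0], [0, 0, 0], [0, 0, 0]], delta_rot=[[0, 0, 0], [0, 0, 0], [0, 0, 0], [0, 0, 0], [0, 0, 0], [0, 0, 0]], gripper=0.55)

```text
time_s: 41.62
ee_pos: [0.5387, -0.0183, 0.0931]
ee_rot: [0.001, 1.0, 0.0, -0.0]
contact_force: [-0.4, -0.1, -0.5]
opening: 0.553
grasp_force: 0.0
```

Call:
carry_out(linear=[[0, 0, -0.015], [0, 0, -0.025], [0, 0, -0.03], [0, 0, -0.03], [0, 0, -0.025], [0, 0, 0], [0, 0, 0]], delta_rot=[[0, 0, 0], [0, 0, 0], [0, 0, 0], [0, 0, 0], [0, 0, 0], [0, 0, 0], [0, 0, 0]])

```text
time_s: 42.2
ee_pos: [0.5398, -0.0184, 0.2198]
ee_rot: [0.001, 1.0, 0.0, 0.002]
contact_force: [-0.4, -1.0, -1.6]
opening: 0.551
grasp_force: 0.0
```

Call:
carry_out(linear=[[-0.0067, -0.0346, 0], [-0.0067, -0.0346, 0], [-0.0067, -0.0346, 0], [-0.0067, -0.0346, 0], [-0.0067, -0.0346, 0], [-0.0067, -0.0346, 0], [-0.0067, -0.0346, 0], [-0.0067, -0.0346, 0]], delta_rot=[[0, 0, 0], [0, 0, 0], [0, 0, 0], [0, 0, 0], [0, 0, 0], [0, 0, 0], [0, 0, 0], [0, 0, 0]])

```text
time_s: 42.87
ee_pos: [0.5913, -0.2968, 0.2161]
ee_rot: [0.001, 1.0, 0.001, -0.001]
contact_force: [-0.2, -0.6, -0.3]
opening: 0.55
grasp_force: 0.0
```

Call:
carry_out(linear=[[0, 0, 0], [0, 0, 0], [0, 0, 0], [0, 0, 0]], delta_rot=[[0, 0, 0], [0, 0, 0], [0, 0, 0], [0, 0, 0]])

```text
time_s: 43.2
ee_pos: [0.5916, -0.2941, 0.2175]
ee_rot: [0.0, 1.0, 0.001, -0.001]
contact_force: [-0.4, -0.5, 0.2]
opening: 0.548
grasp_force: 0.0
```

```bash
python3 s.py; python3 c.py
```

```text
43.2 [ 0.5916 -0.2941  0.2175] psi 3.1406 corr [ 0.0013 -0.0013 -0.001 ] q [-4.620e-01  3.940e-01  2.780e-01  1.457e+00  1.000e-03 -4.610e-01] 0.5482128290411004 0.0 [-0.35 -0.45  0.18]
top jar 435 431 [-0.   1.6 -0.1]
top bottle 133 134 [ 0.3  0.5 -0.6]
scene jar 320 320 [-0.   1.5  0.1]
scene bottle 92 92 [0.4 0.6 0.1]
```

Jar and bottle are on their spots within 2 mm. Last, the mandrel.

Call:
carry_out(linear=[[-0.0005, -0.0005, 0.03], [0, 0, 0.03], [0, 0, 0.03], [0, 0, 0.02], [0, 0, 0.012], [0, 0, 0.006], [0, 0, 0], [0, 0, 0]], delta_rot=[[0, 0, 0], [0, 0, 0], [0, 0, 0], [0, 0, 0], [0, 0, 0], [0, 0, 0], [0, 0, 0], [0, 0, 0]])

```text
time_s: 43.97
ee_pos: [0.593, -0.2956, 0.0915]
ee_rot: [0.001, 1.0, -0.0, 0.001]
contact_force: [0.0, -0.4, 0.4]
opening: 0.55
grasp_force: 0.0
```

Call:
carry_out(linear=[[0, 0, 0], [0, 0, 0], [0, 0, 0], [0, 0, 0], [0, 0, 0], [0, 0, 0], [0, 0, 0], [0, 0, 0]], delta_rot=[[0, 0, 0], [0, 0, 0], [0, 0, 0], [0, 0, 0], [0, 0, 0], [0, 0, 0], [0, 0, 0], [0, 0, 0]], gripper=0, newtons=50)

```text
time_s: 44.63
ee_pos: [0.5931, -0.2956, 0.0917]
ee_rot: [0.001, 1.0, 0.0, 0.001]
contact_force: [-0.5, 2.1, 6.3]
opening: 0.168
grasp_force: 48.8
```

```bash
python3 s.py
```

```text
44.6333 [ 0.5931 -0.2956  0.0917] psi 3.1398 corr [ 0.0002  0.0023 -0.0017] q [-4.630e-01  4.140e-01  3.100e-02  1.186e+00  1.000e-03 -4.610e-01] 0.16760973838706333 48.84711563587189 [-0.52  2.07  6.27]
```

Call:
carry_out(linear=[[0, 0, -0.01], [0, 0, -0.025], [0, 0, -0.03], [0, 0, -0.03], [0, 0, -0.03], [0, 0, -0.005], [0, 0, 0]], delta_rot=[[0, 0, 0], [0, 0, 0], [0, 0, 0], [0, 0, 0], [0, 0, 0], [0, 0, 0], [0, 0, 0]])

```text
time_s: 45.22
ee_pos: [0.5933, -0.2965, 0.2231]
ee_rot: [0.001, 1.0, -0.001, 0.002]
contact_force: [0.3, 0.0, -2.1]
opening: 0.17
grasp_force: 49.0
```

Call:
carry_out(linear=[[0.0028, 0.0342, 0], [0.0028, 0.0342, 0], [0.0028, 0.0342, 0], [0.0028, 0.0342, 0], [0.0028, 0.0342, 0], [0.0028, 0.0342, 0], [0.0028, 0.0342, 0], [0.0028, 0.0342, 0]], delta_rot=[[0, 0, 0], [0, 0, 0], [0, 0, 0], [0, 0, 0], [0, 0, 0], [0, 0, 0], [0, 0, 0], [0, 0, 0]])

```text
time_s: 45.88
ee_pos: [0.5692, -0.0207, 0.2181]
ee_rot: [0.001, 1.0, 0.0, -0.002]
contact_force: [1.0, -0.7, -1.7]
opening: 0.177
grasp_force: 49.1
```

Call:
carry_out(linear=[[0.0028, 0.0342, 0], [0.0028, 0.0342, 0], [0, 0, 0], [0, 0, 0], [0, 0, 0]], delta_rot=[[0, 0, 0], [0, 0, 0], [0, 0, 0], [0, 0, 0], [0, 0, 0]])

```text
time_s: 46.3
ee_pos: [0.5644, 0.0461, 0.2188]
ee_rot: [0.001, 1.0, -0.0, -0.001]
contact_force: [1.5, 0.1, -2.1]
opening: 0.167
grasp_force: 49.3
```

Call:
carry_out(linear=[[0, 0, 0.03], [0, 0, 0.03], [0, 0, 0.025], [0, 0, 0.015], [0, 0, 0], [0, 0, 0]], delta_rot=[[0, 0, 0], [0, 0, 0], [0, 0, 0], [0, 0, 0], [0, 0, 0], [0, 0, 0]])

```text
time_s: 46.8
ee_pos: [0.5643, 0.0449, 0.1193]
ee_rot: [0.002, 1.0, -0.0, -0.001]
contact_force: [0.4, -0.4, -0.4]
opening: 0.174
grasp_force: 49.2
```

```bash
python3 s.py
```

```text
46.8 [0.5643 0.0449 0.1193] psi 3.1377 corr [-0.     -0.0028 -0.0039] q [ 0.079  0.227 -0.164  1.183  0.     0.083] 0.17351261613647115 49.228911995887756 [ 0.45 -0.38 -0.4 ]
```

Lower 21 mm, the last of it gently.

Call:
carry_out(linear=[[0, 0.0005, 0.007], [0, 0, 0.005], [0, 0, 0.003], [0, 0, 0.002], [0, 0, 0.0015], [0, 0, 0.001], [0, 0, 0], [0, 0, 0]], delta_rot=[[0, 0, 0], [0, 0, 0], [0, 0, 0], [0, 0, 0], [0, 0, 0], [0, 0, 0], [0, 0, 0], [0, 0, 0]])

```text
time_s: 47.47
ee_pos: [0.5651, 0.0469, 0.1009]
ee_rot: [0.001, 1.0, 0.0, 0.0]
contact_force: [-0.1, -1.3, -2.5]
opening: 0.171
grasp_force: 49.3
```

Call:
carry_out(linear=[[0, 0, 0.001], [0, 0, 0.001], [0, 0, 0], [0, 0, 0]], delta_rot=[[0, 0, 0], [0, 0, 0], [0, 0, 0], [0, 0, 0]])

```text
time_s: 47.8
ee_pos: [0.565, 0.0468, 0.0988]
ee_rot: [0.001, 1.0, 0.0, -0.0]
contact_force: [-0.1, 0.5, -2.6]
opening: 0.172
grasp_force: 49.3
```

Call:
carry_out(linear=[[0, 0, 0.001], [0, 0, 0.001], [0, 0, 0], [0, 0, 0]], delta_rot=[[0, 0, 0], [0, 0, 0], [0, 0, 0], [0, 0, 0]])

```text
time_s: 48.13
ee_pos: [0.5654, 0.047, 0.0976]
ee_rot: [0.001, 1.0, 0.0, 0.001]
contact_force: [-1.2, 1.0, 5.4]
opening: 0.171
grasp_force: 50.1
```

Call:
carry_out(linear=[[0, 0, 0], [0, 0, 0], [0, 0, 0], [0, 0, 0], [0, 0, 0], [0, 0, 0]], delta_rot=[[0, 0, 0], [0, 0, 0], [0, 0, 0], [0, 0, 0], [0, 0, 0], [0, 0, 0]], gripper=0.5)

```text
time_s: 48.63
ee_pos: [0.565, 0.0468, 0.0966]
ee_rot: [0.001, 1.0, 0.0, -0.0]
contact_force: [0.5, 0.7, -0.6]
opening: 0.501
grasp_force: 0.0
```

Call:
carry_out(linear=[[0, 0, -0.015], [0, 0, -0.025], [0, 0, -0.03], [0, 0, -0.03], [0, 0, -0.03], [0, 0, 0]], delta_rot=[[0, 0, 0], [0, 0, 0], [0, 0, 0], [0, 0, 0], [0, 0, 0], [0, 0, 0]])

```text
time_s: 49.13
ee_pos: [0.5671, 0.0469, 0.2332]
ee_rot: [0.001, 1.0, 0.001, 0.004]
contact_force: [0.4, -0.7, 1.2]
opening: 0.5
grasp_force: 0.0
```

Call:
carry_out(linear=[[0.03, -0.03, 0], [0.03, -0.03, 0], [0.03, -0.03, 0], [0.03, -0.03, 0], [0.03, -0.03, 0], [0.03, -0.03, 0], [0, 0, 0], [0, 0, 0]], delta_rot=[[0, 0, 0], [0, 0, 0], [0, 0, 0], [0, 0, 0], [0, 0, 0], [0, 0, 0], [0, 0, 0], [0, 0, 0]])

```text
time_s: 49.8
ee_pos: [0.3867, -0.131, 0.2269]
ee_rot: [0.003, 1.0, 0.0, 0.0]
contact_force: [-0.1, -0.6, -0.8]
opening: 0.503
grasp_force: 0.0
```

Call:
carry_out(linear=[[0, -0.03, 0], [0, -0.03, 0], [0, -0.03, 0], [0, -0.03, 0], [0, -0.03, 0], [0, 0, 0], [0, 0, 0], [0, 0, 0]], delta_rot=[[0, 0, 0], [0, 0, 0], [0, 0, 0], [0, 0, 0], [0, 0, 0], [0, 0, 0], [0, 0, 0], [0, 0, 0]])

```text
time_s: 50.47
ee_pos: [0.3883, -0.2789, 0.2261]
ee_rot: [0.0, 1.0, 0.001, -0.0]
contact_force: [0.0, 0.7, 0.2]
opening: 0.5
grasp_force: 0.0
```

```bash
python3 s.py; python3 c.py; python3 - <<'E'
from h import *
V=world('top',np.load('pics/topc.npy')).reshape(-1,3)
Q=V[(abs(V[:,0]-.49)<.05)&(abs(V[:,1]-.297)<.05)&(abs(V[:,2]-.052)<.005)]
print('block',len(Q),cv2.minAreaRect((Q[:,:2]*1000).astype(np.float32)))
E
```

```text
50.4667 [ 0.3883 -0.2789  0.2261] psi 3.1407 corr [ 0.0015 -0.0008 -0.0009] q [-6.230e-01  3.800e-02 -1.470e-01  1.387e+00  1.000e-03 -6.220e-01] 0.5001774636622593 0.0 [0.01 0.73 0.24]
top jar 435 435 [ 0.   1.4 -0. ]
top bottle 133 132 [ 0.3  0.4 -0.4]
top mandrel 59 60 [-0.2  0.6  0.3]
scene jar 320 319 [-0.1  1.3 -0.1]
scene bottle 92 96 [ 0.7  0.3 -0.1]
scene mandrel 49 48 [-0.3  1.  -0.2]
block 410 ((490.129150390625, 295.4993896484375), (40.07891082763672, 40.326515197753906), 8.415679931640625)
```

View pics/scenec.png

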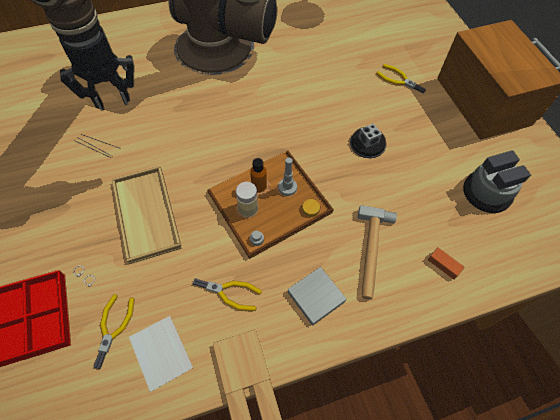

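The block sits dishes up on the pad (370,138). Jar, bottle and mandrel are back on the stand within 2 mm of where they started, and the disc, pliers and hammer haven't moved. Handing in.

```bash
python3 -c "
from plant import env
print(env.hand_in())"
```

```text
the job is handed in; nothing more can be done
None
```

The job is handed in: the doming block stands dishes up within about 2 mm of the pad's centre, and the jar, bottle and mandrel are back within 2 mm of their starting spots, with the disc, pliers and hammer left alone; no verdict was returned.

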